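# Clear the can from the tip-out bin and put the lock cylinder away

## Task

Put the brass lock cylinder away in the lower blue tip-out bin. The spray can is in the way of the bin: with the bin still shut, stand the can upright elsewhere on the bench, about 20 cm or more from the fronts of both bin stacks; then tip the bin out to its stop, put the brass cylinder inside it, let go, and shut the bin fully again. Never knock the can over, keep the yellow bin shut, and leave the nickel lock cylinder, the oil bottle, the car key fob and the loupe where they are.

Things in the scene. Friction and masses are not known exactly. Their poses are not given: they have to be found in the camera images.
- blue_stack: two blue tip-out bins one above the other in a grey housing fixed to the bench, 130 wide, 121 deep, 314 high. Origin: middle of the housing's lower front edge, 10 mm above the bench; x into the housing, y across, z up. Front panels in the plane x = 0. Only the lower bin moves; the upper one is fixed, its knob sticks out 30 mm at z = 278 mm.
- yellow_stack: two yellow tip-out bins one above the other in a grey housing fixed to the bench, 130 wide, 121 deep, 314 high. Origin: middle of the housing's lower front edge, 10 mm above the bench; x into the housing, y across, z up. Front panels in the plane x = 0. Only the lower bin moves; the upper one is fixed, its knob sticks out 30 mm at z = 278 mm. It stands beside the blue stack, on its left or right.
- blue_bin (a joint): tip angle of the lower blue bin (front panel 124 wide, 140 high) about a level hinge along y of blue_stack at its x = 0, z = 8 mm: 0 shut, 0.65 rad fully tipped out towards the robot (its stop). It stays where it is left, with some friction.
- yellow_bin (a joint): tip angle of the lower yellow bin: 0 shut.
- blue_knob (a point): middle of the round aluminium pull knob of the lower blue bin: 22 mm thick, sticking out 30 mm from the front panel, 116 mm above the hinge; this point is 18 mm in front of the panel. The frame turns with the bin: x points into the bin along the knob, z up the front panel.
- blue_inside (a point): point on the inner floor of the lower blue bin, mid-width, 45 mm behind the panel's front; turns with the bin (x to its back, y across, z up the panel). Inside, the bin is 110 mm wide (y) and 86 mm deep (x = -40 to +46 mm); front wall 136 mm above the floor, back wall 91, sides sloping between; walls 4 to 5 mm. Open at the top.
- spray_can: dark blue aerosol can with a round body, 49 mm diameter, 161 mm high, standing upright in front of the lower blue bin. Origin: middle of its underside, z up.
- cylinder_brass: yellow brass profile lock cylinder lying flat, 38 x 70 x 17 mm: 70 along its y, about 31 across its x at the grips (from x = -19 to +12 mm), 17 high. Origin: near the middle of its underside.
- cylinder_nickel: silver-grey nickel profile lock cylinder lying flat, 38 x 70 x 17 mm: 70 along its y, about 31 across its x at the grips (from x = -19 to +12 mm), 17 high. Origin: near the middle of its underside. Not to be moved.
- oil_bottle: small yellow bottle with a black cap, 34 x 36 x 99 mm, standing; origin under its middle. Not to be moved.
- car_fob: black car key fob lying flat, 76 long along its x, 37 wide, 15 high; origin under its middle. Not to be moved.
- loupe: black loupe standing on the bench, 37 mm diameter, 31 high; origin under its middle. Not to be moved.
Not all that is in view belongs to the job. There is more than one size of the spray_can; the one meant has the size given above.

How it is judged:
By the outcome, as a careful person would: the job done as asked, in the order asked, and still so for the second after the job is handed in, with the robot touching nothing.
It also fails if it takes over 67 s, if anything falls off the work surface, if the arm or the gripper's body presses on something with over 40 N, if the wrist force passes 120 N, or if a joint passes its speed limit or range.

## Robot

A 6-joint arm with a two-finger parallel gripper is mounted at the origin on a cart in front of the work surface, level with it; the furniture and walls round the work are solid. World frame = base frame: x ahead of the robot, y to its left, z up, the work surface at z = 0. Lengths are in m, angles in rad, forces in N, time in s.
With the tool pointing down it reaches from about 0.325 to 0.875 m from the base axis. Payload 4.4 kg.
Tool frame: the origin (TCP) lies at the very end of the fingers, on their centre line; the grasp point (between the pads) lies 19 mm behind it (ctrl.grasp_offset is the z of the grasp point in the tool frame, in m); z points along the fingers, y is the line along which they close (so a half turn about z gives the same grasp; the last joint's range is limited). The gripper opens to 85 mm and grips with 20 to 120 N. Pads are 22 mm wide; open, the fingers measure 114 mm over their backs; the gripper's body (76 mm by 85 mm) begins 54 mm behind the grasp point. The pads swing forward as they close: fully open they stand 13 mm farther back than shut.
Start: joints at [-1.389, 0.207, 1.542, -0, 1.393, -0.15], TCP at [0.187, -0.544, 0.198] pointing down, gripper open.
Joint ranges: [-2.73, 2.73], [-0.86, 2.22], [0.23, 2.46], [-1.11, 4.25], [0.08, 2.63], [-2.82, 2.82]. Speed limits (rad/s): [2.79, 2.79, 3.14, 3.14, 3.14, 3.14].

## Interface

Orientations are given as a unit quaternion [x, y, z, w].
In Python, from rig import ctrl gives the robot as it stands.
- The arm moves only by the tool apply_moves, never from a script. Its argument "commands" is text: rows parted by semicolons, each of 7 numbers parted by spaces: the shift along the tool's x, y, z in units of 25 mm (1.0 is 25 mm), then the turn, a rotation vector about the tool's x, y, z in units of 0.12 rad (1.0 is 0.12 rad), then the opening, from 0 (shut) to 1 (fully open). In form: x y z ax ay az gripper; .... A call has 1 to 10 rows; each row shifts and turns the commanded pose from where the row before left it, along the tool's axes as they then stand; what a row does not reach is not made up. A row lasts 1/12 s, in which the tool goes at most 41.7 mm and 7.16 degrees, less where a joint would pass 70% of its speed; a pose out of reach is approached as far as the arm can. A call with a number of a shift or a turn outside -1 to 1 is refused whole. A call with a gripper value outside its range is refused whole. The fingers move at their own pace and stop on an object; "squeeze" is the grip in N (left out, the last holds). Time passes only in rows, so rows that do not move let the fingers close. It gives the time, the measured TCP pose, the force, the opening and the grip force at its end, in the units of the state.
- ctrl.get_state(): the state, without advancing time (a new reading comes with each control period).
- ctrl.get_image(name): name is "scene" or "top"; returns the picture (480x640x3 uint8, blue, green, red); there is no depth.
- ctrl.camera_info(name): a dict with "fx", "fy", "cx", "cy" (pixels), "k1" (the pictures are not rectified: a ray, as slopes to the right and down, at radius r is drawn at 1 + k1 r^2 times it, then the intrinsics apply), "rvec" (rotation vector, rad) and "tvec" (3), from world to camera coordinates, as OpenCV has them. Camera axes: x right, y down, z forward; pixel columns grow to the right and rows downward; lengths in m; the calibration is good to about 2 mm. A picture is of the moment at which its call begins. camera_info takes no time and is no camera call.
- ctrl.close_job(): hands the job in; it is judged then, once.
Trained networks look in the newest picture that a camera, given by its name, has taken for a name from the list of things; names that differ only in an ending like _2 or _b are one class to them, and where a whole thing is asked for, a point or a joint stands for the part that bears it (a point fixed in the world has none). Each returns a list of dicts, best first, with "conf" (0 to 1); they miss things now and then, are a little off and sometimes report something else, mostly with a low value. They report only what shows in the picture. A call takes as long as a camera call. They do not tell look-alikes from the thing itself.
- ctrl.search_frame(name, camera): "uv" ([column, row] in pixels, amid what is visible of it).
- ctrl.cut_out(name, camera): "region" (480x640 bool, what is visible of it) and "uv" ([column, row] in pixels, amid what is visible of it).
- ctrl.mark_of(name, camera): "uv" ([column, row] in pixels: a listed point, or the origin of a listed thing).
The state is a dict: "clock": time; "joints": joint angles; "qvel": joint speeds; "effort": joint torques, N m; "position": TCP position; "tcp_rot": TCP orientation; "ft_force": force on the tool from outside, world axes, zero at the start; "ft_torque": the same for the moment, N m; "grip_width": opening from 0.0 (shut) to 1.0 (fully open); "grasp_force": force on a finger pad.
Only numpy, scipy, OpenCV 4.12 (cv2) and the standard library are available. Lean on these libraries where they do the work, as an engineer would, in place of code of your own. Each camera call takes 0.05 s, during which the arm holds its last target. There are 200 camera calls.

## Working session

There is one attempt and no reset: what is moved stays moved. The work goes in short steps, Python scripts to look and compute and a tool call to move; the robot and the scene stay as the last step left them, time stands still between calls to the robot, and variables do not carry over. Pictures are saved under pics/ and viewed, at most 10 in all, crops included, and the job is handed in when it is done.

Besides the shell and the picture viewer there is one more tool, called after "Call:" by a JSON object that holds its "api" and its "payload". apply_moves: Moves the arm, as the interface text tells. Shifts and turns lie within -1 to 1; 1 stands for 25 mm of shift or 0.12 rad of turn. Its arguments: {"type":"object","properties":{"commands":{"type":"string"},"squeeze":{"type":"number"}},"required":["commands"]}

```bash
ls; mkdir -p pics; cat > h.py <<'E'
import numpy as np, cv2
from scipy.spatial.transform import Rotation as R
from rig import ctrl
def cam(n):
    c=ctrl.camera_info(n); K=np.array([[c['fx'],0,c['cx']],[0,c['fy'],c['cy']],[0,0,1.]]); D=np.array([c['k1'],0,0,0.])
    return K,D,np.array(c['rvec'],float).reshape(3),np.array(c['tvec'],float).reshape(3)
def ray(n,uv):
    K,D,r,t=cam(n); p=cv2.undistortPoints(np.array([[uv]],float),K,D)[0,0]
    M=R.from_rotvec(r).as_matrix(); d=M.T@np.array([p[0],p[1],1]); return -M.T@t,d/np.linalg.norm(d)
def at_z(n,uv,z):
    o,d=ray(n,uv); return o+d*(z-o[2])/d[2]
def tri(a,b):
    (o1,d1),(o2,d2)=ray(*a),ray(*b); s=np.linalg.lstsq(np.c_[d1,-d2],o2-o1,rcond=None)[0]
    p,q=o1+s[0]*d1,o2+s[1]*d2; return (p+q)/2,np.linalg.norm(p-q)
def proj(n,P):
    K,D,r,t=cam(n); return cv2.projectPoints(np.array(P,float).reshape(-1,1,3),r,t,K,D)[0][:,0]
E
python3 - <<'E'
from h import *
np.set_printoptions(precision=3,suppress=True)
ims={n:ctrl.get_image(n) for n in('scene','top')}
for n in ims:
    cv2.imwrite(f'pics/{n}0.png',ims[n]); print(n,ray(n,(320,240)))
for k in ['blue_stack','yellow_stack','blue_knob','blue_inside','spray_can','cylinder_brass','cylinder_nickel','oil_bottle','car_fob','loupe']:
    for n in ims:
        print(k,n,[(np.round(d['uv']).tolist(),round(d['conf'],2),at_z(n,d['uv'],0)) for d in ctrl.mark_of(k,n)[:4]])
print(ctrl.get_state(),ctrl.grasp_offset)
E
```

```text
pics
scene (array([-0.285,  0.274,  0.942]), array([ 0.682, -0.324, -0.655]))
top (array([ 0.358, -0.104,  1.208]), array([ 0.188, -0.008, -0.982]))
blue_stack scene []
blue_stack top [([366.0, 217.0], 0.74, array([ 0.649, -0.231,  0.   ]))]
yellow_stack scene []
yellow_stack top [([413.0, 217.0], 0.76, array([ 0.648, -0.353,  0.   ]))]
blue_knob scene []
blue_knob top [([368.0, 211.0], 0.89, array([ 0.662, -0.236,  0.   ]))]
blue_inside scene []
blue_inside top [([208.0, 239.0], 0.4, array([0.595, 0.171, 0.   ]))]
spray_can scene [([438.0, 222.0], 0.81, array([ 0.624, -0.484,  0.   ])), ([240.0, 322.0], 0.27, array([0.535, 0.074, 0.   ]))]
spray_can top [([470.0, 224.0], 0.9, array([ 0.626, -0.501,  0.   ]))]
cylinder_brass scene [([289.0, 340.0], 0.72, array([ 0.447,  0.001, -0.   ]))]
cylinder_brass top [([273.0, 298.0], 0.65, array([0.444, 0.006, 0.   ])), ([228.0, 291.0], 0.49, array([0.462, 0.116, 0.   ]))]
cylinder_nickel scene [([224.0, 353.0], 0.64, array([0.472, 0.131, 0.   ]))]
cylinder_nickel top [([226.0, 290.0], 0.81, array([0.465, 0.121, 0.   ]))]
oil_bottle scene [([159.0, 315.0], 0.97, array([0.631, 0.225, 0.   ]))]
oil_bottle top [([184.0, 227.0], 0.77, array([0.627, 0.235, 0.   ]))]
car_fob scene [([184.0, 316.0], 0.66, array([0.605, 0.177, 0.   ]))]
car_fob top [([209.0, 241.0], 0.74, array([0.59 , 0.169, 0.   ]))]
loupe scene [([240.0, 324.0], 0.57, array([0.53 , 0.076, 0.   ]))]
loupe top [([242.0, 261.0], 0.7, array([0.536, 0.082, 0.   ]))]
{'clock': 1.1, 'joints': array([-1.389,  0.207,  1.542,  0.   ,  1.394, -0.151]), 'qvel': array([-0.001,  0.001, -0.001, -0.   , -0.   ,  0.001]), 'effort': array([ -0.001, -38.307, -29.197,  -0.   ,   0.001,  -0.   ]), 'position': array([ 0.187, -0.544,  0.198]), 'tcp_rot': array([0.986, 0.165, 0.   , 0.   ]), 'ft_force': array([ 0.336, -0.321, -0.214]), 'ft_torque': array([-0.004, -0.003, -0.017]), 'grasp_force': 0.0, 'grip_width': 1.0024174828494} -0.0187
```

View pics/scene0.png

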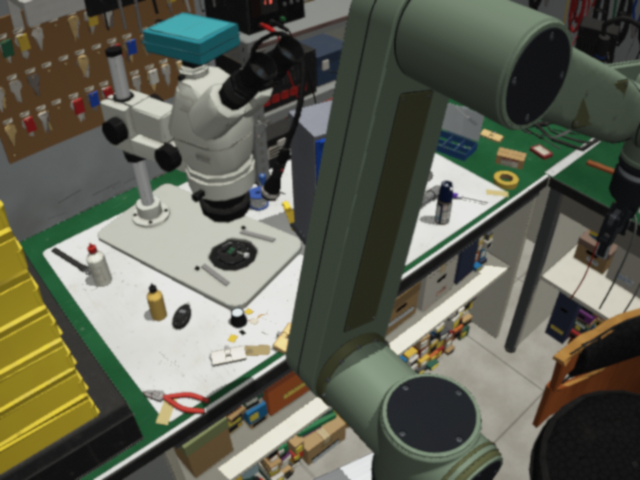

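View pics/top0.png

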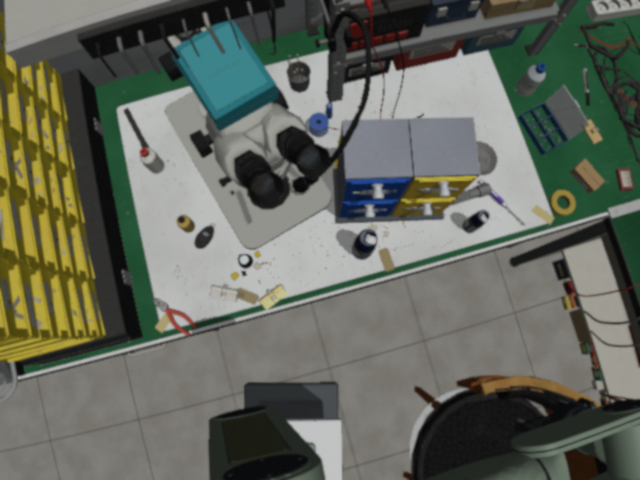

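The scene view is partly blocked by the arm. In the top view:
- **Stacks:** blue is left at (370,170) and yellow right at (440,170).
- **Spray cans:** one at (365,243) in front of blue, and a second one at (475,222). The first fits because it stands in front of the blue bin; I still have to check its size.
- **Cylinder candidates:** (272,297) yellow, (222,293) silver, (248,296) tan. The yellow one should be the brass one.

I'll confirm these in an enlarged crop.

```bash
python3 - <<'E'
from h import *
np.set_printoptions(precision=3,suppress=True)
im=cv2.imread('pics/top0.png')
a=cv2.resize(im[110:260,325:495],(680,600),interpolation=3)[:, :]
b=cv2.resize(im[280:310,205:295],(720,240),interpolation=3)
cv2.imwrite('pics/c1.png',a); cv2.imwrite('pics/c2.png',b)
for k in['spray_can','blue_stack','blue_knob','cylinder_brass']:
    for d in ctrl.cut_out(k,'top')[:3]:
        ys,xs=np.nonzero(d['region']); print(k,d['conf'],d['uv'],xs.min(),xs.max(),ys.min(),ys.max(),len(xs),cv2.minAreaRect(np.c_[xs,ys].astype(np.float32)))
E
```

```text
spray_can 0.95 [364.2, 243.8] 352 377 229 259 603 ((364.50006103515625, 244.00003051757812), (22.360679626464844, 32.64659118652344), 26.56505012512207)
spray_can 0.81 [473.8, 221.9] 463 488 210 232 356 ((475.50006103515625, 220.50003051757812), (14.142135620117188, 28.284271240234375), 45.0)
blue_stack 0.59 [374.7, 169.0] 337 412 119 217 6281 ((374.5, 168.0), (98.0, 75.0), 90.0)
blue_knob 0.85 [366.3, 205.0] 340 396 199 217 875 ((367.9975891113281, 208.44009399414062), (17.02638816833496, 56.63471603393555), 87.70938873291016)
cylinder_brass 0.75 [273.1, 295.5] 260 287 284 308 383 ((272.5941162109375, 296.07647705078125), (15.185906410217285, 28.684490203857422), 57.52880859375)
```

View pics/c1.png

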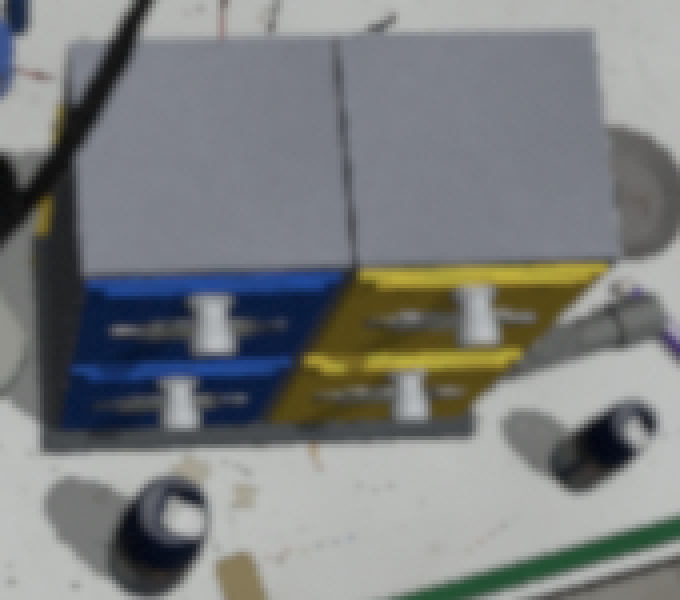

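View pics/c2.png

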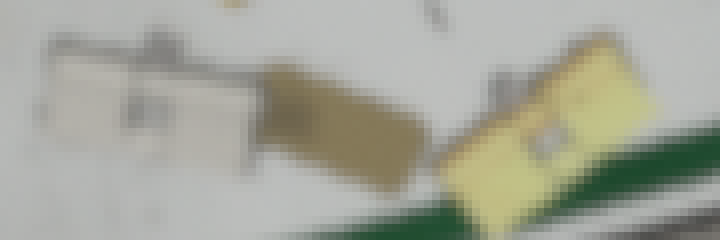

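The enlarged crops confirm two things. The yellow brass cylinder is at (273,296), next to a tan block at (254,294) and the nickel cylinder at (223,294). The can in front of the lower blue bin at (365,244) is the larger one; the one at (475,222) is smaller and is a look-alike.

Next I fit the poses.

```bash
python3 - <<'E'
from h import *
from scipy.optimize import least_squares, minimize
np.set_printoptions(precision=4,suppress=True)
c=lambda u,v:(u/4+325-.4,v/4+110-.4)
px=np.array([c(82,276),c(353,268),c(615,262),c(70,40),c(338,38),c(594,32)])
W=lambda p,Q:np.c_[p[0]+np.cos(p[2])*Q[:,0]-np.sin(p[2])*Q[:,1],p[1]+np.sin(p[2])*Q[:,0]+np.cos(p[2])*Q[:,1],Q[:,2]]
f=lambda p:(proj('top',W(p,np.array([[x,y,.324] for x in(0,.121) for y in(.065,-.065,-.065-p[3])]))-px).ravel()
s=least_squares(f,[.65,-.23,0,.13]); print('stack',s.x,s.fun.reshape(-1,2))
p=s.x; print('knob px pred',proj('top',W(p,np.array([[-.018,0,.134],[-.018,0,.288],[0,.065,.01],[0,-.065,.01]]))))
ms=[d for d in ctrl.cut_out('spray_can','top') if d['conf']>.3]
t=np.linspace(0,6.283,40)
for d in ms:
    m=d['region']; best=None
    for rr,h in((.0245,.161),(.021,.135),(.018,.12)):
        def cost(q):
            P=np.r_[np.c_[q[0]+rr*np.cos(t),q[1]+rr*np.sin(t),0*t],np.c_[q[0]+rr*.9*np.cos(t),q[1]+rr*.9*np.sin(t),0*t+h-.02],np.c_[q[0]+.015*np.cos(t),q[1]+.015*np.sin(t),0*t+h]]
            hull=cv2.convexHull((proj('top',P)*16).astype(np.int32)); z=np.zeros(m.shape,np.uint8); cv2.fillConvexPoly(z,hull,1,shift=4)
            z=z>0; return 1-(z&m).sum()/(z|m).sum()
        r=minimize(cost,at_z('top',d['uv'],.07)[:2],method='Nelder-Mead',options=dict(initial_simplex=at_z('top',d['uv'],.07)[:2]+np.array([[0,0],[.02,0],[0,.02]])))
        print('can',d['uv'],rr,r.x,r.fun)
b=np.array([at_z('top',(u/8+205-.4,v/8+280-.4),.017) for u,v in((435,165),(600,35),(660,110),(490,235))])
print('brass',b,b.mean(0),np.linalg.norm(np.diff(b,axis=0),axis=1))
print('edge',[at_z('top',q,0) for q in((150,350-19),(245,310),(385,268),(300,290),(425,252),(175,315),(390,259))])
E
```

```text
File "<stdin>", line 7
    f=lambda p:(proj('top',W(p,np.array([[x,y,.324] for x in(0,.121) for y in(.065,-.065,-.065-p[3])]))-px).ravel()
               ^
SyntaxError: '(' was never closed
```

```bash
python3 - <<'E'
from h import *
from scipy.optimize import least_squares, minimize
np.set_printoptions(precision=4,suppress=True)
c=lambda u,v:(u/4+325-.4,v/4+110-.4)
px=np.array([c(82,276),c(353,268),c(615,262),c(70,40),c(338,38),c(594,32)])
W=lambda p,Q:np.c_[p[0]+np.cos(p[2])*Q[:,0]-np.sin(p[2])*Q[:,1],p[1]+np.sin(p[2])*Q[:,0]+np.cos(p[2])*Q[:,1],Q[:,2]]
def f(p):
    Q=np.array([[x,y,.324] for x in(0,.121) for y in(.065,-.065,-.065-p[3])])
    return (proj('top',W(p,Q))-px).ravel()
s=least_squares(f,[.65,-.23,0,.13]); print('stack',s.x,s.fun.reshape(-1,2))
p=s.x; print('knob px pred',proj('top',W(p,np.array([[-.018,0,.134],[-.018,0,.288],[0,.065,.01],[0,-.065,.01]]))))
ms=[d for d in ctrl.cut_out('spray_can','top') if d['conf']>.3]
t=np.linspace(0,6.283,40)
for d in ms:
    m=d['region']
    for rr,h in((.0245,.161),(.021,.135),(.018,.12)):
        def cost(q):
            P=np.r_[np.c_[q[0]+rr*np.cos(t),q[1]+rr*np.sin(t),0*t],np.c_[q[0]+rr*.9*np.cos(t),q[1]+rr*.9*np.sin(t),0*t+h-.02],np.c_[q[0]+.015*np.cos(t),q[1]+.015*np.sin(t),0*t+h]]
            hull=cv2.convexHull((proj('top',P)*16).astype(np.int32)); z=np.zeros(m.shape,np.uint8); cv2.fillConvexPoly(z,hull,1,shift=4)
            z=z>0; return 1-(z&m).sum()/(z|m).sum()
        q0=at_z('top',d['uv'],.07)[:2]
        r=minimize(cost,q0,method='Nelder-Mead',options=dict(initial_simplex=q0+np.array([[0,0],[.02,0],[0,.02]])))
        print('can',d['uv'],rr,r.x,r.fun)
b=np.array([at_z('top',(u/8+205-.4,v/8+280-.4),.017) for u,v in((435,165),(600,35),(660,110),(490,235))])
print('brass',b,b.mean(0),np.linalg.norm(np.diff(b,axis=0),axis=1))
print('edge',[at_z('top',q,0) for q in((150,350-19),(245,310),(385,268),(300,290),(425,252),(175,315),(390,259))])
E
```

```text
stack [ 0.6466 -0.225   0.019   0.129 ] [[ 0.0109 -0.0765]
 [ 0.2319  0.2982]
 [ 0.5793  0.5792]
 [ 0.3547 -0.0681]
 [-0.6194 -0.8375]
 [-0.5857  0.0783]]
knob px pred [[369.3019 211.3496]
 [377.4789 192.1321]
 [338.1705 217.1885]
 [389.3528 215.7772]]
can [364.2, 243.8] 0.0245 [ 0.5636 -0.218 ] 0.05582922824302139
can [364.2, 243.8] 0.021 [ 0.5659 -0.2247] 0.31188118811881194
can [364.2, 243.8] 0.018 [ 0.5698 -0.2244] 0.45605306799336653
can [473.8, 221.9] 0.0245 [ 0.6159 -0.4937] 0.5234270414993307
can [473.8, 221.9] 0.021 [ 0.6209 -0.4914] 0.3382899628252788
can [473.8, 221.9] 0.018 [ 0.6203 -0.4921] 0.16627634660421542
brass [[ 0.4376  0.0376  0.017 ]
 [ 0.477  -0.0129  0.017 ]
 [ 0.4538 -0.0313  0.017 ]
 [ 0.4161  0.0206  0.017 ]] [0.4461 0.0035 0.017 ] [0.0641 0.0296 0.0642]
edge [array([0.3628, 0.3131, 0.    ]), array([0.4147, 0.0742, 0.    ]), array([ 0.5159, -0.2755,  0.    ]), array([ 0.4632, -0.0623,  0.    ]), array([ 0.5554, -0.3788, -0.    ]), array([0.4027, 0.2502, 0.    ]), array([ 0.5386, -0.289 ,  0.    ])]
```

```bash
cat >> h.py <<'E'
def pose(psi,a,yaw_extra=0):
    """tool z tilted a forward along psi, tool y horizontal to the right of psi"""
    z=np.array([np.sin(a)*np.cos(psi),np.sin(a)*np.sin(psi),-np.cos(a)]); y=np.array([np.sin(psi),-np.cos(psi),0])
    return R.from_matrix(np.c_[np.cross(y,z),y,z])*R.from_euler('z',yaw_extra)
def plan(g,Rt,n,start=None,q=2):
    """equal rows that carry the grasp point to g with rotation Rt; returns (tcp,R) reached"""
    s=ctrl.get_state(); p0,R0=start or (s['position'],R.from_quat(s['tcp_rot']))
    tcp=np.array(g)-Rt.as_matrix()@[0,0,ctrl.grasp_offset]
    w=(R0.inv()*Rt).as_rotvec()/n; dR=R.from_rotvec(w).as_matrix()
    S=sum(np.linalg.matrix_power(dR,k) for k in range(n)); t=np.linalg.solve(S,R0.as_matrix().T@(tcp-p0))
    row=np.r_[np.round(t/.025,q),np.round(w/.12,q)]; p,Rc=p0.copy(),R0; pts=[]
    for k in range(n):
        p=p+Rc.as_matrix()@(row[:3]*.025); Rc=Rc*R.from_rotvec(row[3:]*.12); pts.append(p)
    pts=np.array(pts)
    print(n,'rows',row,'end',np.round(p,4),'err',np.round((p-tcp)*1e3,1),round(np.degrees((Rc.inv()*Rt).magnitude()),2),'minz',pts[:,2].min().round(3),'mid',pts[n//2].round(3))
    return p,Rc
E
python3 - <<'E'
from h import *
np.set_printoptions(precision=4,suppress=True)
Rt=pose(-.369,.8); zt=Rt.as_matrix()[:,2]; g=np.array([.5636,-.218,.11])
e=plan(g-.12*zt,Rt,20); e=plan(g,Rt,8,e)
E
```

```text
20 rows [ 0.6  -0.72  0.24 -0.12  0.32  0.28] end [ 0.4977 -0.1935  0.1802] err [ 1.9 -1.7 -0.4] 0.71 minz 0.156 mid [ 0.327 -0.324  0.156]
8 rows [-0.01 -0.01  0.59  0.01 -0.   -0.01] end [ 0.5762 -0.2224  0.0969] err [ 0.1  0.4 -0.1] 0.28 minz 0.097 mid [ 0.547 -0.212  0.128]
```

Call:
{"api": "apply_moves", "payload": {"commands": "0.6 -0.72 0.24 -0.12 0.32 0.28 1;0.6 -0.72 0.24 -0.12 0.32 0.28 1;0.6 -0.72 0.24 -0.12 0.32 0.28 1;0.6 -0.72 0.24 -0.12 0.32 0.28 1;0.6 -0.72 0.24 -0.12 0.32 0.28 1;0.6 -0.72 0.24 -0.12 0.32 0.28 1;0.6 -0.72 0.24 -0.12 0.32 0.28 1;0.6 -0.72 0.24 -0.12 0.32 0.28 1;0.6 -0.72 0.24 -0.12 0.32 0.28 1;0.6 -0.72 0.24 -0.12 0.32 0.28 1"}}

```text
clock: 2.18
position: [0.311, -0.341, 0.1573]
tcp_rot: [0.979, -0.005, 0.2, 0.039]
ft_force: [1.6, 0.4, 0.2]
grip_width: 0.998
grasp_force: 0.0
```

Call:
{"api": "apply_moves", "payload": {"commands": "0.6 -0.72 0.24 -0.12 0.32 0.28 1;0.6 -0.72 0.24 -0.12 0.32 0.28 1;0.6 -0.72 0.24 -0.12 0.32 0.28 1;0.6 -0.72 0.24 -0.12 0.32 0.28 1;0.6 -0.72 0.24 -0.12 0.32 0.28 1;0.6 -0.72 0.24 -0.12 0.32 0.28 1;0.6 -0.72 0.24 -0.12 0.32 0.28 1;0.6 -0.72 0.24 -0.12 0.32 0.28 1;0.6 -0.72 0.24 -0.12 0.32 0.28 1;0.6 -0.72 0.24 -0.12 0.32 0.28 1"}}

```text
clock: 3.02
position: [0.4984, -0.1926, 0.1809]
tcp_rot: [0.903, -0.174, 0.385, 0.075]
ft_force: [-0.2, -0.7, -0.4]
grip_width: 1.002
grasp_force: 0.0
```

Call:
{"api": "apply_moves", "payload": {"commands": "0 0 0 0 0 0 1;0 0 0 0 0 0 1;0 0 0 0 0 0 1"}}

```text
clock: 3.27
position: [0.4976, -0.1934, 0.1803]
tcp_rot: [0.904, -0.173, 0.384, 0.075]
ft_force: [0.1, -0.0, -0.5]
grip_width: 1.002
grasp_force: 0.0
```

```bash
python3 - <<'E'
from h import *
np.set_printoptions(precision=4,suppress=True)
s=ctrl.get_state(); print(s['joints'],s['clock'])
Rt=pose(-.369,.8); g=np.array([.5636,-.218,.11])
e=plan(g,Rt,8)
im=ctrl.get_image('scene'); cv2.imwrite('pics/s1.png',im)
for k in ['spray_can','blue_knob','blue_stack','cylinder_brass']:
  print(k,[(np.round(d['uv']).tolist(),round(d['conf'],2)) for d in ctrl.mark_of(k,'scene')[:4]])
print(proj('scene',[[.5636,-.218,0],[.5636,-.218,.161],[.629,-.225,.134]]))
E
```

```text
[-0.6709 -0.3335  2.3244  0.5266  0.42    0.8757] 3.2667
8 rows [-0.01 -0.01  0.59  0.01 -0.   -0.01] end [ 0.5761 -0.2223  0.0969] err [-0.   0.5 -0.1] 0.31 minz 0.097 mid [ 0.547 -0.212  0.128]
spray_can []
blue_knob []
blue_stack []
cylinder_brass []
[[356.002  270.3432]
 [357.9579 214.8824]
 [346.0646 207.0853]]
```

View pics/s1.png

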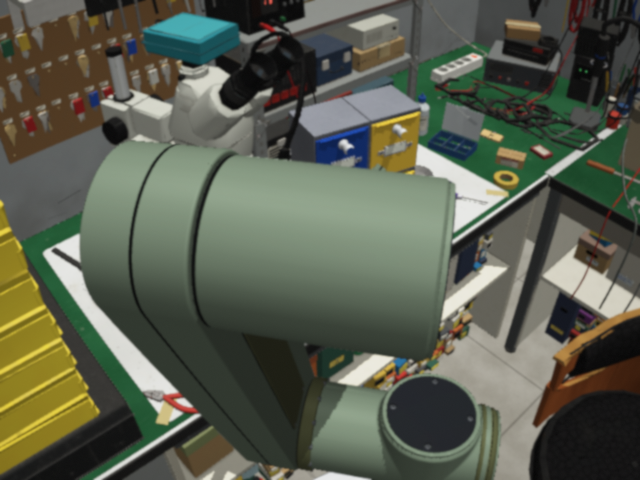

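The scene view now shows only the arm, with the stack tops behind it at (345,145), so the top camera has to do. The pregrasp was reached, so I go in and grip the can.

Call:
{"api": "apply_moves", "payload": {"commands": "0 0 0.59 0 0 0 1;0 0 0.59 0 0 0 1;0 0 0.59 0 0 0 1;0 0 0.59 0 0 0 1;0 0 0.59 0 0 0 1;0 0 0.59 0 0 0 1;0 0 0.59 0 0 0 1;0 0 0.59 0 0 0 1;0 0 0 0 0 0 1"}}

```text
clock: 4.27
position: [0.5765, -0.2265, 0.0965]
tcp_rot: [0.904, -0.175, 0.383, 0.075]
ft_force: [-0.0, 1.2, -0.3]
grip_width: 1.004
grasp_force: 0.0
```

Call:
{"api": "apply_moves", "payload": {"commands": "0 0 0 0 0 0 0;0 0 0 0 0 0 0;0 0 0 0 0 0 0;0 0 0 0 0 0 0;0 0 0 0 0 0 0;0 0 0 0 0 0 0;0 0 0 0 0 0 0;0 0 0 0 0 0 0", "squeeze": 50}}

```text
clock: 4.93
position: [0.5774, -0.2256, 0.0998]
tcp_rot: [0.903, -0.173, 0.385, 0.075]
ft_force: [-0.2, 1.0, 6.4]
grip_width: 0.438
grasp_force: 47.3
```

```bash
python3 - <<'E'
from h import *
np.set_printoptions(precision=4,suppress=True)
s=ctrl.get_state(); print(s['joints'],s['grip_width'],s['grasp_force'],s['ft_force'])
p=s['position'];R0=R.from_quat(s['tcp_rot']); M=R0.as_matrix()
g0=p+M@[0,0,ctrl.grasp_offset]; print('g',g0,'z',M[:,2])
def yawed(psi): return R.from_euler('z',psi+.369)*R0
# lift, back, swing to dest
e=plan(g0+[-.02,0,.06],R0,5)
for psi,xy in((-.1,(.50,-.05)),(.2,(.50,.1)),(.46,(.51,.25))):
    e=plan(np.r_[xy,g0[2]+.06],yawed(psi),7,e)
e=plan(np.r_[.51,.25,g0[2]+.002],yawed(.46),5,e)
im=ctrl.get_image('top'); cv2.imwrite('pics/t1.png',im[150:350,120:440])
E
```

```text
[-0.602   0.0806  2.1921  1.1313  0.1741  0.2889] 0.43750807379240264 47.318946635350585 [-0.1848  0.9779  6.4214]
g [ 0.5649 -0.2206  0.1127] z [ 0.6694 -0.2698 -0.6922]
5 rows [ 0.24  0.06 -0.44  0.    0.    0.  ] end [ 0.5571 -0.2254  0.1595] err [-0.3  0.2 -0.3] 0.0 minz 0.112 mid [ 0.565 -0.226  0.136]
7 rows [-0.35 -0.9  -0.37  0.23  0.   -0.22] end [ 0.5126 -0.0506  0.1598] err [-0.8  1.  -0. ] 0.11 minz 0.16 mid [ 0.537 -0.124  0.16 ]
7 rows [ 0.01 -0.88  0.01  0.26  0.   -0.25] end [0.5125 0.1029 0.1595] err [-0.7  0.4 -0.3] 0.11 minz 0.159 mid [0.518 0.037 0.16 ]
7 rows [ 0.22 -0.82  0.22  0.22  0.   -0.21] end [0.5222 0.2557 0.1603] err [ 0.  -0.2  0.5] 0.23 minz 0.16 mid [0.523 0.19  0.16 ]
5 rows [-0.34 -0.    0.32  0.    0.   -0.01] end [0.5217 0.2552 0.1019] err [-0.5 -0.6  0.1] 0.2 minz 0.102 mid [0.522 0.255 0.125]
```

```bash
python3 - <<'E'
from h import *
im=ctrl.get_image('top'); cv2.imwrite('pics/t1.png',cv2.resize(im[170:290,300:440],(700,600),interpolation=3))
E
```

```text
(no output)
```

View pics/t1.png

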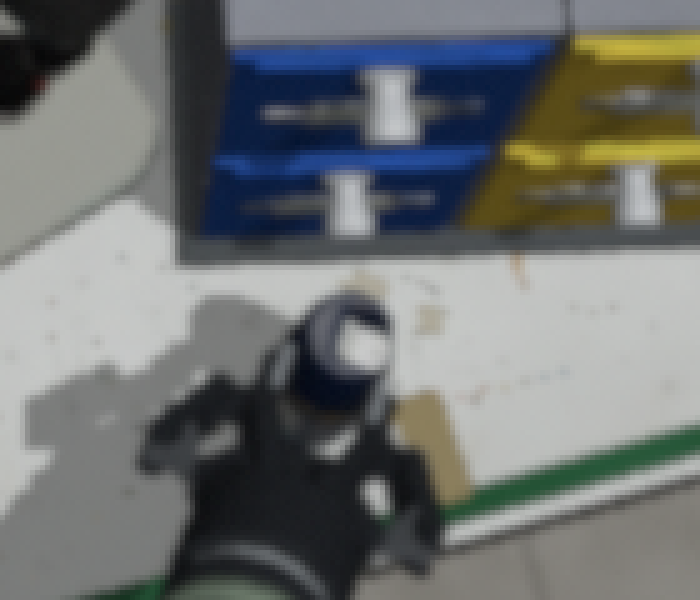

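The picture shows both fingers straddling the can at (350,345) in the crop, level with about its middle. I test-lift it.

Call:
{"api": "apply_moves", "payload": {"commands": "0.24 0.06 -0.44 0 0 0 0;0.24 0.06 -0.44 0 0 0 0;0.24 0.06 -0.44 0 0 0 0;0.24 0.06 -0.44 0 0 0 0;0.24 0.06 -0.44 0 0 0 0;0 0 0 0 0 0 0;0 0 0 0 0 0 0"}}

```text
clock: 5.62
position: [0.5559, -0.2247, 0.1576]
tcp_rot: [0.904, -0.173, 0.384, 0.075]
ft_force: [-0.9, -0.1, -1.6]
grip_width: 0.435
grasp_force: 47.4
```

```bash
python3 - <<'E'
from h import *
np.set_printoptions(precision=4,suppress=True)
s=ctrl.get_state(); print(s['joints'],s['grip_width'],s['grasp_force'],s['ft_force'])
p=s['position'];R0=R.from_quat(s['tcp_rot']); M=R0.as_matrix()
g0=p+M@[0,0,ctrl.grasp_offset]; print('g',g0,'z',M[:,2])
e=plan(g0,R0,1)
def yawed(psi): return R.from_euler('z',psi+.369)*R0
for psi,xy in((-.1,(.50,-.05)),(.2,(.50,.1)),(.46,(.51,.25))):
    e=plan(np.r_[xy,g0[2]],yawed(psi),9,e)
im=ctrl.get_image('top'); cv2.imwrite('pics/t2.png',cv2.resize(im[170:290,300:440],(700,600),interpolation=3))
E
```

```text
[-0.6357 -0.0992  2.2035  0.6373  0.308   0.7753] 0.4345274998618826 47.41289804689586 [-0.8824 -0.1132 -1.5752]
g [ 0.5435 -0.2197  0.1706] z [ 0.6676 -0.2685 -0.6944]
1 rows [0. 0. 0. 0. 0. 0.] end [ 0.5559 -0.2247  0.1576] err [0. 0. 0.] 0.0 minz 0.158 mid [ 0.556 -0.225  0.158]
9 rows [-0.26 -0.7  -0.28  0.18  0.   -0.17] end [ 0.5137 -0.0509  0.1591] err [0.4 0.6 1.5] 0.19 minz 0.158 mid [ 0.538 -0.127  0.158]
9 rows [ 0.   -0.68  0.01  0.2   0.   -0.2 ] end [0.5118 0.1015 0.1573] err [-1.4 -1.  -0.3] 0.26 minz 0.157 mid [0.518 0.034 0.158]
9 rows [ 0.18 -0.64  0.18  0.17  0.   -0.16] end [0.5232 0.2557 0.1578] err [ 1.1 -0.1  0.2] 0.26 minz 0.157 mid [0.523 0.187 0.158]
```

View pics/t2.png

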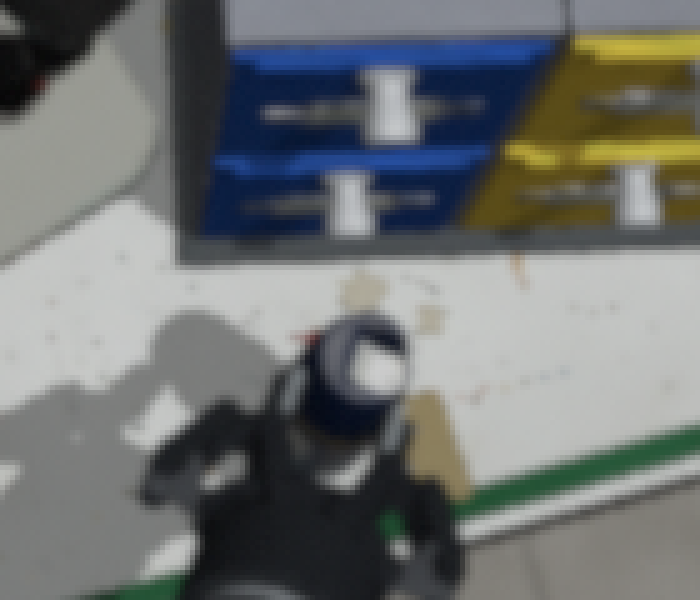

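The can rose with the gripper, standing straight between the fingers at (365,370). Now I swing it to the left.

Call:
{"api": "apply_moves", "payload": {"commands": "-0.26 -0.7 -0.28 0.18 0 -0.17 0;-0.26 -0.7 -0.28 0.18 0 -0.17 0;-0.26 -0.7 -0.28 0.18 0 -0.17 0;-0.26 -0.7 -0.28 0.18 0 -0.17 0;-0.26 -0.7 -0.28 0.18 0 -0.17 0;-0.26 -0.7 -0.28 0.18 0 -0.17 0;-0.26 -0.7 -0.28 0.18 0 -0.17 0;-0.26 -0.7 -0.28 0.18 0 -0.17 0;-0.26 -0.7 -0.28 0.18 0 -0.17 0"}}

```text
clock: 6.42
position: [0.5124, -0.0482, 0.1576]
tcp_rot: [0.92, -0.05, 0.389, 0.02]
ft_force: [1.2, -0.3, -2.4]
grip_width: 0.434
grasp_force: 47.5
```

Call:
{"api": "apply_moves", "payload": {"commands": "0 -0.68 0.01 0.2 0 -0.2 0;0 -0.68 0.01 0.2 0 -0.2 0;0 -0.68 0.01 0.2 0 -0.2 0;0 -0.68 0.01 0.2 0 -0.2 0;0 -0.68 0.01 0.2 0 -0.2 0;0 -0.68 0.01 0.2 0 -0.2 0;0 -0.68 0.01 0.2 0 -0.2 0;0 -0.68 0.01 0.2 0 -0.2 0;0 -0.68 0.01 0.2 0 -0.2 0"}}

```text
clock: 7.17
position: [0.5103, 0.1036, 0.1559]
tcp_rot: [0.917, 0.091, 0.388, -0.037]
ft_force: [-0.5, -0.8, -1.5]
grip_width: 0.437
grasp_force: 47.5
```

Call:
{"api": "apply_moves", "payload": {"commands": "0.18 -0.64 0.18 0.17 0 -0.16 0;0.18 -0.64 0.18 0.17 0 -0.16 0;0.18 -0.64 0.18 0.17 0 -0.16 0;0.18 -0.64 0.18 0.17 0 -0.16 0;0.18 -0.64 0.18 0.17 0 -0.16 0;0.18 -0.64 0.18 0.17 0 -0.16 0;0.18 -0.64 0.18 0.17 0 -0.16 0;0.18 -0.64 0.18 0.17 0 -0.16 0;0.18 -0.64 0.18 0.17 0 -0.16 0;0 0 0 0 0 0 0"}}

```text
clock: 8.0
position: [0.5215, 0.2581, 0.1566]
tcp_rot: [0.898, 0.206, 0.379, -0.087]
ft_force: [-0.4, 0.3, -0.9]
grip_width: 0.434
grasp_force: 47.5
```

```bash
python3 - <<'E'
from h import *
np.set_printoptions(precision=4,suppress=True)
s=ctrl.get_state(); print(s['joints'],s['grip_width'],s['grasp_force'],s['ft_force'])
R0=R.from_quat(s['tcp_rot']); g=s['position']+R0.as_matrix()@[0,0,ctrl.grasp_offset]
Rt=R.from_euler('z',.46+.369)*R.from_quat([0.903,-0.173,0.385,0.075])
print(g,np.degrees((R0.inv()*Rt).as_rotvec()))
plan([.51,.25,.114],Rt,6)
im=ctrl.get_image('top'); cv2.imwrite('pics/t3.png',cv2.resize(im[170:330,130:290],(600,600),interpolation=3))
E
```

```text
[ 0.2037 -0.1423  2.2404  0.6046  0.3124  0.8156] 0.4336954079890664 47.508733766153455 [-0.4327  0.3152 -0.9344]
[0.5094 0.2522 0.1696] [-0.1061  0.4237 -0.0679]
6 rows [-0.27  0.02  0.26 -0.    0.01 -0.  ] end [0.5227 0.2553 0.1004] err [ 0.5 -0.5 -0.7] 0.13 minz 0.1 mid [0.522 0.256 0.119]
```

View pics/t3.png

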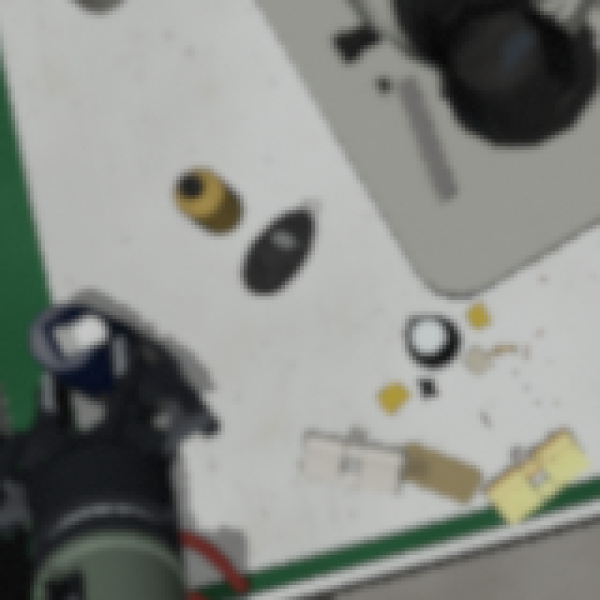

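The can hangs at (75,345) in the crop, over clear mat; the oil bottle (205,200), fob (280,250) and pliers (215,565) are all clear of it. I lower it.

Call:
{"api": "apply_moves", "payload": {"commands": "-0.27 0.02 0.26 0 0.01 0 0;-0.27 0.02 0.26 0 0.01 0 0;-0.27 0.02 0.26 0 0.01 0 0;-0.27 0.02 0.26 0 0.01 0 0;-0.27 0.02 0.26 0 0.01 0 0;-0.27 0.02 0.26 0 0.01 0 0;0 0 0 0 0 0 0;0 0 0 0 0 0 0"}}

```text
clock: 8.72
position: [0.5242, 0.2522, 0.101]
tcp_rot: [0.897, 0.203, 0.383, -0.086]
ft_force: [-0.0, 1.4, -2.5]
grip_width: 0.435
grasp_force: 47.5
```

Call:
{"api": "apply_moves", "payload": {"commands": "-0.03 0 0.03 0 0 0 0;-0.03 0 0.03 0 0 0 0;0 0 0 0 0 0 0;0 0 0 0 0 0 0"}}

```text
clock: 9.05
position: [0.5255, 0.2527, 0.1003]
tcp_rot: [0.896, 0.203, 0.385, -0.086]
ft_force: [-0.1, -0.4, 0.4]
grip_width: 0.436
grasp_force: 47.8
```

Call:
{"api": "apply_moves", "payload": {"commands": "0 0 0 0 0 0 0.55;0 0 0 0 0 0 0.65;0 0 0 0 0 0 0.75;0 0 0 0 0 0 0.85;0 0 0 0 0 0 0.9;0 0 0 0 0 0 0.9"}}

```text
clock: 9.55
position: [0.5253, 0.2526, 0.0999]
tcp_rot: [0.897, 0.203, 0.384, -0.086]
ft_force: [-0.6, 0.1, 0.4]
grip_width: 0.904
grasp_force: 0.0
```

Call:
{"api": "apply_moves", "payload": {"commands": "0 0 -0.3 0 0 0 0.9;0 0 -0.5 0 0 0 0.9;0 0 -0.6 0 0 0 0.9;0 0 -0.6 0 0 0 0.9;0 0 -0.6 0 0 0 0.9;0 0 -0.6 0 0 0 0.9;0 0 -0.6 0 0 0 0.9;0 0 -0.6 0 0 0 0.9;0 0 0 0 0 0 0.9"}}

```text
clock: 10.3
position: [0.4535, 0.2183, 0.1781]
tcp_rot: [0.896, 0.203, 0.386, -0.086]
ft_force: [0.4, -1.7, -0.5]
grip_width: 0.899
grasp_force: 0.0
```

```bash
python3 - <<'E'
from h import *
np.set_printoptions(precision=4,suppress=True)
s=ctrl.get_state(); print(s['joints'])
im=ctrl.get_image('top'); cv2.imwrite('pics/t4.png',im)
for d in ctrl.mark_of('spray_can','top'): print(d['uv'],d['conf'],at_z('top',d['uv'],0))
for d in ctrl.cut_out('spray_can','top'):
    ys,xs=np.nonzero(d['region']);print(d['uv'],d['conf'],len(xs),xs.min(),xs.max(),ys.min(),ys.max())
print(proj('top',[[.51,.25,0],[.51,.25,.161]]))
# to bin knob: grip point and pre, tilt .65
K=np.array([.6466,-.225,0])
k=np.array([.6466-.018-.006,-.225,.134]); Rt=pose(.019,.75); zt=Rt.as_matrix()[:,2]
a=np.array([.46,.0,.26])
e=plan(a,pose(0,.75),14); e=plan(k-.10*zt,Rt,13,e); e=plan(k,Rt,8,e)
E
```

```text
[ 0.103  -0.4371  2.3972  0.5707  0.4625  0.8077]
[175.7, 269.4] 0.73 [0.5174 0.2523 0.    ]
[472.2, 219.6] 0.6 400 462 489 210 232
[167.3, 267.4] 0.58 696 149 185 256 282
[272.3, 297.9] 0.17 376 259 286 285 308
[[176.4644 272.3072]
 [155.9236 263.3136]]
14 rows [ 0.08  0.62 -0.21 -0.19 -0.04  0.19] end [0.473  0.0018 0.248 ] err [0.3 1.8 1.6] 0.66 minz 0.181 mid [0.476 0.095 0.217]
13 rows [ 0.09  0.7   0.32  0.01  0.   -0.01] end [ 0.5656 -0.2257  0.1924] err [-1.6  0.4 -1.1] 0.54 minz 0.192 mid [ 0.522 -0.121  0.218]
8 rows [0.01 0.   0.5  0.01 0.01 0.  ] end [ 0.635  -0.2246  0.1204] err [-0.3  0.2  0.1] 0.24 minz 0.12 mid [ 0.609 -0.225  0.147]
```

The can stands upright at (0.515,0.25). Next is the knob.

Call:
{"api": "apply_moves", "payload": {"commands": "0.08 0.62 -0.21 -0.19 -0.04 0.19 0.6;0.08 0.62 -0.21 -0.19 -0.04 0.19 0.6;0.08 0.62 -0.21 -0.19 -0.04 0.19 0.6;0.08 0.62 -0.21 -0.19 -0.04 0.19 0.6;0.08 0.62 -0.21 -0.19 -0.04 0.19 0.6;0.08 0.62 -0.21 -0.19 -0.04 0.19 0.6;0.08 0.62 -0.21 -0.19 -0.04 0.19 0.6"}}

```text
clock: 11.03
position: [0.4748, 0.1106, 0.2104]
tcp_rot: [0.921, 0.1, 0.375, -0.041]
ft_force: [-0.2, 1.0, 0.5]
grip_width: 0.599
grasp_force: 0.0
```

Call:
{"api": "apply_moves", "payload": {"commands": "0.08 0.62 -0.21 -0.19 -0.04 0.19 0.6;0.08 0.62 -0.21 -0.19 -0.04 0.19 0.6;0.08 0.62 -0.21 -0.19 -0.04 0.19 0.6;0.08 0.62 -0.21 -0.19 -0.04 0.19 0.6;0.08 0.62 -0.21 -0.19 -0.04 0.19 0.6;0.08 0.62 -0.21 -0.19 -0.04 0.19 0.6;0.08 0.62 -0.21 -0.19 -0.04 0.19 0.6"}}

```text
clock: 11.62
position: [0.4729, 0.0014, 0.2468]
tcp_rot: [0.932, -0.003, 0.362, 0.004]
ft_force: [-0.4, 0.4, -0.0]
grip_width: 0.603
grasp_force: 0.0
```

Call:
{"api": "apply_moves", "payload": {"commands": "0.09 0.7 0.32 0.01 0 -0.01 0.6;0.09 0.7 0.32 0.01 0 -0.01 0.6;0.09 0.7 0.32 0.01 0 -0.01 0.6;0.09 0.7 0.32 0.01 0 -0.01 0.6;0.09 0.7 0.32 0.01 0 -0.01 0.6;0.09 0.7 0.32 0.01 0 -0.01 0.6;0.09 0.7 0.32 0.01 0 -0.01 0.6"}}

```text
clock: 12.2
position: [0.5225, -0.1219, 0.2163]
tcp_rot: [0.932, 0.003, 0.362, 0.001]
ft_force: [0.2, 0.3, -0.3]
grip_width: 0.596
grasp_force: 0.0
```

Call:
{"api": "apply_moves", "payload": {"commands": "0.09 0.7 0.32 0.01 0 -0.01 0.6;0.09 0.7 0.32 0.01 0 -0.01 0.6;0.09 0.7 0.32 0.01 0 -0.01 0.6;0.09 0.7 0.32 0.01 0 -0.01 0.6;0.09 0.7 0.32 0.01 0 -0.01 0.6;0.09 0.7 0.32 0.01 0 -0.01 0.6;0 0 0 0 0 0 0.6;0 0 0 0 0 0 0.6"}}

```text
clock: 12.87
position: [0.5655, -0.2259, 0.1904]
tcp_rot: [0.932, 0.007, 0.362, -0.002]
ft_force: [-0.9, -0.2, 0.4]
grip_width: 0.602
grasp_force: 0.0
```

```bash
python3 - <<'E'
from h import *
np.set_printoptions(precision=4,suppress=True)
s=ctrl.get_state(); print(s['joints'])
k=np.array([.6466-.018-.006,-.225,.134]); Rt=pose(.019,.75)
e=plan(k,Rt,8)
im=ctrl.get_image('top')
for n in('blue_knob','spray_can'):
  for d in ctrl.mark_of(n,'top'): print(n,d['uv'],d['conf'],at_z('top',d['uv'],.134))
E
```

```text
[-0.8231 -0.0587  2.0466  0.7938  0.7774  0.2561]
8 rows [ 0.02 -0.    0.49  0.    0.01 -0.  ] end [ 0.6348 -0.225   0.121 ] err [-0.6 -0.3  0.7] 0.28 minz 0.121 mid [ 0.609 -0.225  0.147]
blue_knob [366.8, 212.0] 0.69 [ 0.6271 -0.2196  0.134 ]
spray_can [467.0, 225.3] 0.92 [ 0.5942 -0.4491  0.134 ]
spray_can [177.7, 273.0] 0.79 [0.4916 0.2078 0.134 ]
```

Call:
{"api": "apply_moves", "payload": {"commands": "0.02 -0.01 0.5 0 0.01 0 0.6;0.02 -0.01 0.5 0 0.01 0 0.6;0.02 -0.01 0.5 0 0.01 0 0.6;0.02 -0.01 0.5 0 0.01 0 0.6;0.02 -0.01 0.5 0 0.01 0 0.6;0.02 -0.01 0.5 0 0.01 0 0.6;0.02 -0.01 0.5 0 0.01 0 0.6;0.02 -0.01 0.5 0 0.01 0 0.6;0 0 0 0 0 0 0.6"}}

```text
clock: 13.77
position: [0.6362, -0.2209, 0.1201]
tcp_rot: [0.93, 0.009, 0.366, -0.002]
ft_force: [-0.0, 0.4, -0.8]
grip_width: 0.598
grasp_force: 0.0
```

Call:
{"api": "apply_moves", "payload": {"commands": "0 0 0 0 0 0 0;0 0 0 0 0 0 0;0 0 0 0 0 0 0;0 0 0 0 0 0 0;0 0 0 0 0 0 0;0 0 0 0 0 0 0;0 0 0 0 0 0 0", "squeeze": 40}}

```text
clock: 14.35
position: [0.6363, -0.2232, 0.122]
tcp_rot: [0.93, 0.008, 0.367, -0.0]
ft_force: [0.0, -0.3, -0.0]
grip_width: 0.001
grasp_force: 0.0
```

```bash
python3 - <<'E'
from h import *
np.set_printoptions(precision=4,suppress=True)
s=ctrl.get_state(); print(s['joints'],s['grip_width'],s['grasp_force'],s['ft_force'])
R0=R.from_quat(s['tcp_rot']); g=s['position']+R0.as_matrix()@[0,0,ctrl.grasp_offset]; print(g)
H=np.array([.6466,-.225,.018]); ax=np.array([-np.sin(.019),np.cos(.019),0])
# bin tip rotates up -> -x : rotation about -y
e=None
for i,(th,rot) in enumerate(((.2,.1),(.42,.2),(.67,.3))):
    gt=H+R.from_rotvec(-th*ax).apply(g-H); e=plan(gt,R.from_rotvec(-rot*ax)*R0,8,e)
E
```

```text
[-0.7057  0.1827  1.9691  0.9405  0.5879  0.1472] 0.0009834769684858946 0.0 [ 0.0141 -0.3348 -0.0485]
[ 0.6235 -0.2233  0.1357]
8 rows [-0.1   0.   -0.06 -0.    0.1   0.  ] end [ 0.6137 -0.2235  0.1162] err [-1.   0.  -0.3] 0.23 minz 0.116 mid [ 0.622 -0.223  0.119]
8 rows [-0.11  0.   -0.05 -0.    0.11  0.  ] end [ 0.5922 -0.2239  0.1053] err [-0.6  0.1  0.1] 0.12 minz 0.105 mid [ 0.6   -0.224  0.11 ]
8 rows [-0.13  0.   -0.04 -0.    0.1   0.  ] end [ 0.5713 -0.2243  0.0878] err [-0.3  0.1  1.1] 0.18 minz 0.088 mid [ 0.579 -0.224  0.095]
```

The fingers shut on nothing, so I look.

```bash
python3 - <<'E'
from h import *
im=ctrl.get_image('top'); s=ctrl.get_image('scene')
a=cv2.resize(im[150:250,320:420],(500,500),interpolation=3); b=cv2.resize(s[170:230,300:400],(500,300),interpolation=3)
c=np.zeros((500,800,3),np.uint8); c[:,:500]=a; c[:180,500:]=cv2.resize(s[150:240,290:440],(300,180),interpolation=3)
for q in(proj('top',[[.6235,-.2233,.1357],[.6285,-.225,.134],[.617,-.225,.134]])): cv2.circle(c,tuple(int(v) for v in (q-[320,150]+.5)*5),4,(0,255,0),1)
cv2.imwrite('pics/t5.png',c)
print(proj('top',[[.6235,-.2233,.1357],[.6363,-.2232,.122]]))
E
```

```text
[[368.56426717 213.34682389]
 [367.73389368 209.38073073]]
```

View pics/t5.png

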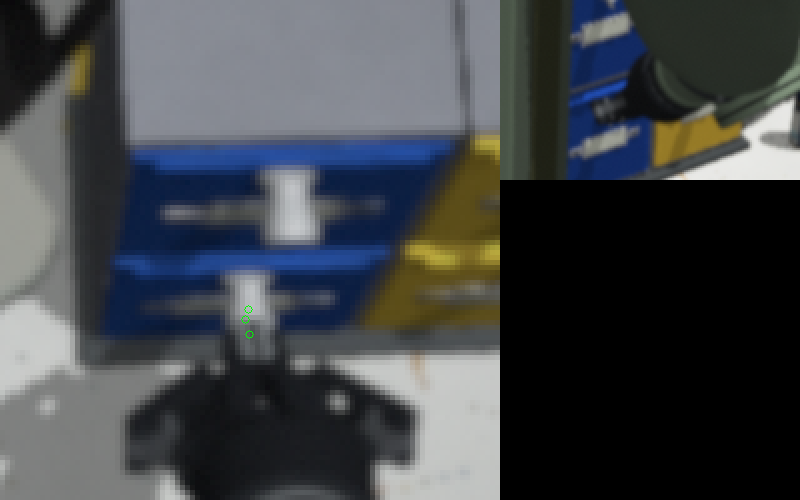

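The crop shows the finger tips over the outer end of the lower knob at (255,340), seemingly on either side of it. A gentle test pull will show whether they hold.

Call:
{"api": "apply_moves", "payload": {"commands": "-0.1 0 -0.06 0 0.1 0 0;-0.1 0 -0.06 0 0.1 0 0;-0.1 0 -0.06 0 0.1 0 0;-0.1 0 -0.06 0 0.1 0 0;-0.1 0 -0.06 0 0.1 0 0;-0.1 0 -0.06 0 0.1 0 0;-0.1 0 -0.06 0 0.1 0 0;-0.1 0 -0.06 0 0.1 0 0"}}

```text
clock: 15.12
position: [0.6137, -0.2235, 0.1159]
tcp_rot: [0.911, 0.008, 0.412, -0.001]
ft_force: [0.3, -0.6, -0.9]
grip_width: -0.003
grasp_force: 0.0
```

```bash
python3 - <<'E'
from h import *
np.set_printoptions(precision=4,suppress=True)
im=ctrl.get_image('top'); cv2.imwrite('pics/t6.png',im)
print([(d['uv'],d['conf']) for d in ctrl.mark_of('blue_knob','top')])
for d in ctrl.cut_out('blue_knob','top'):
    ys,xs=np.nonzero(d['region']); print(d['conf'],xs.min(),xs.max(),ys.min(),ys.max(),len(xs))
a=cv2.imread('pics/top0.png').astype(int)
# where the picture changed on the lower panel: bright knob columns, per row
for r in range(196,228,2): print(r,a[r,360:382,1],im[r,360:382,1])
E
```

```text
[([366.8, 210.8], 0.78)]
0.97 340 396 199 217 887
196 [ 24  25  24  25  25  25  26  28  29  28  31  42  67  99 125 146 164 176
 183 183 179 168] [ 26  27  25  26  27  28  28  31  32  32  33  44  71 104 132 154 172 185
 193 194 188 178]
198 [ 22  22  21  23  25  26  27  27  28  28  29  33  51  72  90  99 105 109
 112 112 110 106] [ 23  22  24  24  26  29  29  30  31  29  31  37  53  76  95 104 112 116
 118 118 116 113]
200 [43 46 47 48 49 49 50 50 53 53 52 52 53 55 58 58 58 57 59 62 63 62] [46 49 50 51 52 52 53 54 54 56 56 55 57 59 61 62 60 61 64 65 67 67]
202 [65 66 66 66 66 67 67 68 69 70 69 68 68 71 73 73 74 74 73 73 73 73] [68 70 69 69 71 72 72 72 73 73 74 73 72 74 77 79 79 78 77 77 77 77]
204 [ 54  51  51  53  65  80  92 102 111 114 113 107  98  86  66  49  42  41
  42  43  43  42] [ 57  54  53  58  69  85  98 108 117 121 119 114 105  89  71  53  46  45
  45  45  46  46]
206 [ 29  28  28  36  59  88 113 135 151 163 165 155 133 100  65  40  29  27
  28  28  28  28] [ 31  31  29  40  63  93 119 142 160 171 174 164 140 106  69  42  32  30
  30  30  30  30]
208 [ 44  44  46  52  57  
[... 1041 characters left out ...]
9]
220 [74 73 75 75 75 75 76 76 77 77 77 76 76 76 77 77 77 78 77 77 78 79] [79 78 78 79 80 80 80 80 82 82 81 80 80 80 82 83 82 82 82 82 83 85]
222 [118 119 120 123 127 129 130 136 142 144 144 143 145 152 161 165 165 164
 165 165 166 167] [125 125 127 130 134 135 137 143 149 152 151 151 154 160 169 173 173 174
 174 175 175 176]
224 [185 186 185 185 186 186 186 186 187 183 175 164 165 171 177 181 181 185
 187 188 185 183] [195 195 195 196 195 195 194 191 187 183 175 169 172 179 187 190 191 194
 197 198 194 193]
226 [189 188 188 189 188 187 185 179 171 168 164 162 162 161 162 163 167 175
 184 187 184 183] [198 198 199 198 197 192 178 156 140 127 116 125 145 159 166 170 175 184
 194 197 193 193]
```

```bash
python3 - <<'E'
from h import *
np.set_printoptions(precision=4,suppress=True,linewidth=200)
im=ctrl.get_image('top'); a=cv2.imread('pics/top0.png')
d=np.abs(a.astype(float)*1.05-im).max(2)>25
for r in range(214,246): print(r,''.join('#' if v else '.' for v in d[r,340:400]))
s=ctrl.get_state(); M=R.from_quat(s['tcp_rot']).as_matrix(); print(s['position'],s['joints'])
for o in (0,-.01,-.02,-.03,-.05,-.08): print(o,proj('top',s['position']+M@[0,0,o]))
E
```

```text
214 ............................................................
215 ............................................................
216 ............................................................
217 ............................................................
218 ............................................................
219 ............................................................
220 ............................................................
221 ............................................................
222 ............................................................
223 ............................................................
224 ............................................................
225 ............................................................
226 .....#.....................######...........................
227 ....######................########..........................
228 ....########.............###########........................
229 .#..########.............###..#######.......................
230 ##.....#####.........###.##......####...................
[... 519 characters left out ...]
.....
239 ...............####.################################........
240 ...............###..#################################.......
241 .....................##################################.....
242 .....................###################################....
243 ...........###........####################################..
244 ..........####.........####################################.
245 #........#####...........#####....##########################
[ 0.6138 -0.2235  0.1158] [-0.7793  0.1682  2.073   1.2274  0.6011 -0.1859]
0 [[367.897  219.5227]]
-0.01 [[368.3251 222.0521]]
-0.02 [[368.7589 224.6177]]
-0.03 [[369.1985 227.2204]]
-0.05 [[370.0956 232.5397]]
-0.08 [[371.4876 240.8155]]
```

```bash
python3 - <<'E'
from h import *
np.set_printoptions(precision=4,suppress=True,linewidth=200)
im=cv2.imread('pics/t4.png'); a=cv2.imread('pics/top0.png')
k=np.median(im[100:300,150:400].astype(float)/np.maximum(a[100:300,150:400],1)); print(k)
d=np.abs(a.astype(float)*k-im).max(2)>25
for r in range(250,312): print(r,''.join('#' if v else '.' for v in d[r,130:240]))
p=np.array([.4535,.2183,.1781]); M=R.from_quat([.896,.203,.386,-.086]).as_matrix()
for y in(-.038,0,.038):
  for o in (0,-.013,-.03,-.05): print(y,o,proj('top',p+M@[0,y,o]))
E
```

```text
1.0314465408805031
250 ..............................................................................................................
251 ..............................................................................................................
252 ..............................................................................................................
253 ...........................#########..........................................................................
254 ..........................############........................................................................
255 .........................##############.......................................................................
256 .......................###################....................................................................
257 ......................#######################.................................................................
258 .....................#########################................................................................
259 ....................######################
[... 5735 characters left out ...]
#################################################..................................
310 ................############################################################..................................
311 ................#########..#################################################..................................
-0.038 0 [[150.8152 295.7707]]
-0.038 -0.013 [[151.1014 299.4576]]
-0.038 -0.03 [[151.4886 304.3896]]
-0.038 -0.05 [[151.9637 310.3581]]
0 0 [[166.5931 288.1407]]
0 -0.013 [[167.0322 291.7559]]
0 -0.03 [[167.6236 296.5925]]
0 -0.05 [[168.3451 302.4465]]
0.038 0 [[182.4491 280.485 ]]
0.038 -0.013 [[183.0436 284.0259]]
0.038 -0.03 [[183.8423 288.7637]]
0.038 -0.05 [[184.8142 294.4989]]
```

Call:
{"api": "apply_moves", "payload": {"commands": "0.18 0 -0.16 0 0 0 0;0.18 0 -0.16 0 0 0 0;0.18 0 -0.16 0 0 0 0;0 0 0 0 0 0 0;0.05 0 0.06 0 0 0 0;0.05 0 0.06 0 0 0 0;0.05 0 0.06 0 0 0 0;0 0 0 0 0 0 0;0 0 0 0 0 0 0"}}

```text
clock: 16.07
position: [0.6196, -0.2229, 0.1333]
tcp_rot: [0.911, 0.008, 0.411, -0.001]
ft_force: [-0.1, 0.2, -0.8]
grip_width: 0.003
grasp_force: 0.0
```

Call:
{"api": "apply_moves", "payload": {"commands": "0.05 0 0.06 0 0 0 0;0.05 0 0.06 0 0 0 0;0 0 0 0 0 0 0"}}

```text
clock: 16.32
position: [0.6237, -0.2231, 0.1336]
tcp_rot: [0.911, 0.008, 0.411, -0.001]
ft_force: [0.6, -0.1, 0.4]
grip_width: 0.002
grasp_force: 0.0
```

Call:
{"api": "apply_moves", "payload": {"commands": "0.05 0 0.06 0 0 0 0;0.05 0 0.06 0 0 0 0;0 0 0 0 0 0 0"}}

```text
clock: 16.57
position: [0.6277, -0.2231, 0.1337]
tcp_rot: [0.911, 0.008, 0.412, -0.001]
ft_force: [-0.1, -0.5, -0.1]
grip_width: 0.002
grasp_force: 0.0
```

Call:
{"api": "apply_moves", "payload": {"commands": "0.05 0 0.06 0 0 0 0;0.05 0 0.06 0 0 0 0;0 0 0 0 0 0 0"}}

```text
clock: 16.82
position: [0.6316, -0.223, 0.1336]
tcp_rot: [0.911, 0.008, 0.412, -0.001]
ft_force: [0.0, -0.2, 0.3]
grip_width: -0.001
grasp_force: 0.0
```

```bash
python3 - <<'E'
from h import *
np.set_printoptions(precision=4,suppress=True,linewidth=200)
im=ctrl.get_image('top'); a=cv2.imread('pics/top0.png')
cv2.imwrite('pics/t7.png',im)
d=np.abs(a.astype(float)*1.055-im).max(2)>15
for r in range(200,240): print(r,''.join('#' if v else '.' for v in d[r,340:400]))
s=ctrl.get_state(); M=R.from_quat(s['tcp_rot']).as_matrix()
for o in (0,-.02,-.05): print(o,proj('top',s['position']+M@[0,0,o]))
sc=ctrl.get_image('scene'); cv2.imwrite('pics/s7.png',sc)
x=np.zeros((600,800,3),np.uint8)
x[:,:400]=cv2.resize(im[180:255,345:395],(400,600),interpolation=3)
x[:400,400:]=cv2.resize(sc[170:240,310:380],(400,400),interpolation=3)
cv2.imwrite('pics/x7.png',x)
print(proj('scene',[s['position'],[.617,-.225,.134],[.6466,-.225,.134]]))
E
```

```text
200 ............................................................
201 ............................................................
202 ............................................................
203 ............................................................
204 ............................................................
205 ............................................................
206 ............................................................
207 ............................................................
208 ............................................................
209 ............................................................
210 ............................................................
211 ............................................................
212 ............................................................
213 ............................................................
214 ............................................................
215 ............................................................
216 .............................####.......................
[... 943 characters left out ...]
################################....
232 ...........####################..#########################..
233 ..........##################################################
234 .........#########################.#########################
235 ........########################..##########################
236 .......#####################################################
237 ......############.#########################################
238 .....############..#########################################
239 .....###########...#########################################
0 [[368.2163 210.1757]]
-0.02 [[369.0989 215.2018]]
-0.05 [[370.4686 223.0218]]
[[344.7254 206.9057]
 [348.6403 210.0786]
 [342.3439 202.7634]]
```

View pics/x7.png

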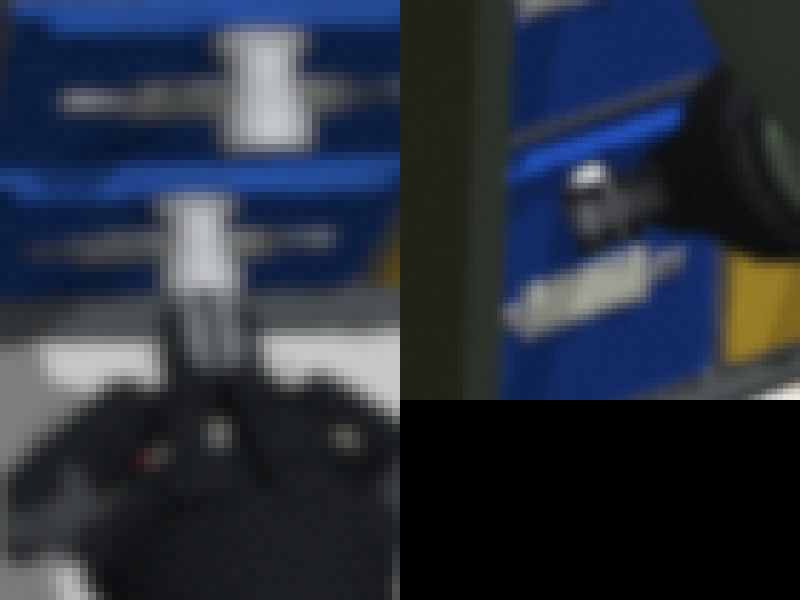

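The enlarged crop explains the miss. In the top view the shut finger tips at (205,300) only just meet the knob's outer end at (205,290). In the scene view they lie in front of and below the knob at (588,180). So the shut tips are about 22 mm short of the reported TCP along the tool axis. I back off, open, and go that much deeper.

Call:
{"api": "apply_moves", "payload": {"commands": "0 0 -0.4 0 0 0 0.2;0 0 -0.4 0 0 0 0.5;0 0 -0.4 0 0 0 0.5;0 0 -0.4 0 0 0 0.5;0 0 0 0 0 0 0.5;0 0 0 0 0 0 0.5"}}

```text
clock: 17.42
position: [0.6013, -0.2237, 0.1604]
tcp_rot: [0.911, 0.008, 0.412, -0.0]
ft_force: [-0.0, 0.6, 0.4]
grip_width: 0.501
grasp_force: 0.0
```

```bash
python3 - <<'E'
from h import *
np.set_printoptions(precision=4,suppress=True,linewidth=200)
im=ctrl.get_image('top'); a=cv2.imread('pics/top0.png')
d=np.abs(a.astype(float)*1.055-im).max(2)>20
for r in range(210,250): print(r,''.join('#' if v else '.' for v in d[r,335:405]))
s=ctrl.get_state(); M=R.from_quat(s['tcp_rot']).as_matrix(); print(s['position'],s['grip_width'],s['joints'])
for y in(-.021,.021): print(y,proj('top',s['position']+M@[0,y,0]),proj('top',s['position']+M@[0,y,-.02]))
Rt=pose(.019,.75); plan([.635,-.2225,.118],Rt,8)
E
```

```text
210 ......................................................................
211 ......................................................................
212 ......................................................................
213 ......................................................................
214 ......................................................................
215 ......................................................................
216 ......................................................................
217 ......................................................................
218 ......................................................................
219 ......................................................................
220 ......................................................................
221 ......................................................................
222 ......................................................................
223 ......................................................................
224 ..............................................
[... 1535 characters left out ...]
......#######...........##.#########......######################
246 ########....#######..............#########...#########################
247 #########..########...##........########..############################
248 ##########.########..###.......########.##############################
249 ###################.#####.............################################
[ 0.6014 -0.2235  0.1599] 0.49998164065032774 [-0.8013  0.0567  2.0762  1.0894  0.661  -0.0308]
-0.021 [[360.6088 220.6639]] [[361.3977 226.0015]]
0.021 [[379.5396 220.1961]] [[380.6081 225.5213]]
8 rows [-0.04 -0.    0.36  0.01 -0.1   0.  ] end [ 0.6478 -0.2228  0.1044] err [ 0.  -0.5  0. ] 0.22 minz 0.104 mid [ 0.631 -0.223  0.126]
```

Call:
{"api": "apply_moves", "payload": {"commands": "-0.04 0 0.36 0 -0.1 0 0.5;-0.04 0 0.36 0 -0.1 0 0.5;-0.04 0 0.36 0 -0.1 0 0.5;-0.04 0 0.36 0 -0.1 0 0.5;-0.04 0 0.36 0 -0.1 0 0.5;-0.04 0 0.36 0 -0.1 0 0.5;-0.04 0 0.36 0 -0.1 0 0.5;-0.04 0 0.36 0 -0.1 0 0.5;0 0 0 0 0 0 0.5"}}

```text
clock: 18.22
position: [0.6484, -0.2223, 0.1028]
tcp_rot: [0.93, 0.008, 0.366, -0.001]
ft_force: [1.1, 0.2, -0.0]
grip_width: 0.497
grasp_force: 0.0
```

Call:
{"api": "apply_moves", "payload": {"commands": "0 0 0 0 0 0 0;0 0 0 0 0 0 0;0 0 0 0 0 0 0;0 0 0 0 0 0 0;0 0 0 0 0 0 0;0 0 0 0 0 0 0"}}

```text
clock: 18.72
position: [0.6473, -0.2252, 0.1044]
tcp_rot: [0.93, 0.007, 0.367, 0.002]
ft_force: [2.6, -4.1, -5.0]
grip_width: 0.227
grasp_force: 39.2
```

Now it grips (19 mm). I pull the bin out along its arc.

```bash
cat > arc.py <<'E'
from h import *
np.set_printoptions(precision=4,suppress=True)
O=np.array([0,0,-.0407]); H=np.array([.6466,-.225,.018]); ax=np.array([-np.sin(.019),np.cos(.019),0])
def arc(steps,n=8):
    s=ctrl.get_state(); R0=R.from_quat(s['tcp_rot']); c=s['position']+R0.apply(O); print('contact',c,s['joints'],s['ft_force'],s['grip_width'])
    e=None
    for th,rot in steps:
        Rt=R.from_rotvec(-rot*ax)*R0; ct=H+R.from_rotvec(-th*ax).apply(c-H)
        e=plan(ct-Rt.apply(O)+Rt.apply([0,0,ctrl.grasp_offset]),Rt,n,e)
E
python3 -c "
from arc import *
arc(((.22,.12),(.44,.24),(.66,.34)))"
```

```text
contact [ 0.6195 -0.2252  0.1341] [-0.691   0.2341  1.9533  0.9819  0.5535  0.1081] [ 2.6287 -4.1356 -5.0194] 0.22715603398380177
8 rows [-0.09  0.   -0.06  0.    0.12  0.  ] end [ 0.6262 -0.2254  0.0997] err [0.2 0.1 0.6] 0.28 minz 0.1 mid [ 0.634 -0.225  0.102]
8 rows [-0.1   0.   -0.05 -0.    0.13  0.  ] end [ 0.6062 -0.2257  0.0899] err [-0.6  0.2  0.6] 0.15 minz 0.09 mid [ 0.614 -0.226  0.094]
8 rows [-0.11  0.   -0.03 -0.    0.1   0.  ] end [ 0.5898 -0.2261  0.074 ] err [-0.4  0.2 -0.3] 0.31 minz 0.074 mid [ 0.596 -0.226  0.08 ]
```

Call:
{"api": "apply_moves", "payload": {"commands": "-0.09 0 -0.06 0 0.12 0 0;-0.09 0 -0.06 0 0.12 0 0;-0.09 0 -0.06 0 0.12 0 0;-0.09 0 -0.06 0 0.12 0 0;-0.09 0 -0.06 0 0.12 0 0;-0.09 0 -0.06 0 0.12 0 0;-0.09 0 -0.06 0 0.12 0 0;-0.09 0 -0.06 0 0.12 0 0"}}

```text
clock: 19.38
position: [0.6263, -0.2258, 0.0998]
tcp_rot: [0.907, 0.007, 0.42, 0.001]
ft_force: [8.7, -4.2, -9.0]
grip_width: 0.225
grasp_force: 40.3
```

```bash
python3 -c "
from arc import *
arc(((.22,.12),(.44,.22),(.47,.23)))"
```

```text
contact [ 0.5953 -0.226   0.1261] [-0.7669  0.2277  2.0628  1.3388  0.5776 -0.2966] [ 8.6794 -4.2008 -9.0175] 0.22456553313238445
8 rows [-0.1   0.   -0.05 -0.    0.12  0.  ] end [ 0.6063 -0.2261  0.09  ] err [-0.7  0.1  0.1] 0.29 minz 0.09 mid [ 0.614 -0.226  0.094]
8 rows [-0.11  0.   -0.03 -0.    0.11  0.  ] end [ 0.5898 -0.2264  0.0743] err [-0.4  0.1 -0.8] 0.15 minz 0.074 mid [ 0.596 -0.226  0.08 ]
8 rows [-0.01  0.   -0.   -0.    0.01  0.  ] end [ 0.5889 -0.2265  0.0725] err [ 0.7  0.1 -0.1] 0.15 minz 0.072 mid [ 0.589 -0.226  0.073]
```

Call:
{"api": "apply_moves", "payload": {"commands": "-0.1 0 -0.05 0 0.12 0 0;-0.1 0 -0.05 0 0.12 0 0;-0.1 0 -0.05 0 0.12 0 0;-0.1 0 -0.05 0 0.12 0 0;-0.1 0 -0.05 0 0.12 0 0;-0.1 0 -0.05 0 0.12 0 0;-0.1 0 -0.05 0 0.12 0 0;-0.1 0 -0.05 0 0.12 0 0"}}

```text
clock: 20.05
position: [0.6067, -0.2264, 0.0903]
tcp_rot: [0.882, 0.007, 0.472, 0.001]
ft_force: [11.9, -4.1, -11.4]
grip_width: 0.219
grasp_force: 39.4
```

Call:
{"api": "apply_moves", "payload": {"commands": "-0.11 0 -0.03 0 0.11 0 0;-0.11 0 -0.03 0 0.11 0 0;-0.11 0 -0.03 0 0.11 0 0;-0.11 0 -0.03 0 0.11 0 0;-0.11 0 -0.03 0 0.11 0 0;-0.11 0 -0.03 0 0.11 0 0;-0.11 0 -0.03 0 0.11 0 0;-0.11 0 -0.03 0 0.11 0 0"}}

```text
clock: 20.72
position: [0.5912, -0.2269, 0.0768]
tcp_rot: [0.854, 0.008, 0.52, 0.001]
ft_force: [1.4, -2.8, 1.3]
grip_width: 0.223
grasp_force: 39.5
```

```bash
python3 - <<'E'
from arc import *
arc(((.03,0),(.06,0)),3)
im=ctrl.get_image('top'); cv2.imwrite('pics/t8.png',im)
for n in('blue_knob','blue_inside'):
    for d in ctrl.mark_of(n,'top')[:2]: print(n,d['uv'],d['conf'])
th=np.arange(.4,.71,.05)
for t in th:
    f=lambda x,z: H+R.from_rotvec(-t*ax).apply([x,0,z])
    print(t,proj('top',[f(-.018,.116),f(0,.14),f(.045,.006)]).ravel())
a=cv2.imread('pics/top0.png'); d=np.abs(a.astype(float)*1.055-im).max(2)>20
E
```

```text
contact [ 0.555  -0.2272  0.0955] [-0.925   0.3606  2.2085  1.8386  0.8324 -0.9521] [ 1.3599 -2.7981  1.2884] 0.22250853652409563
3 rows [-0.05 -0.   -0.01  0.    0.    0.  ] end [ 0.5888 -0.227   0.0738] err [-0.1 -0.  -0.2] 0.0 minz 0.074 mid [ 0.59  -0.227  0.075]
3 rows [-0.04 -0.   -0.01  0.    0.    0.  ] end [ 0.5868 -0.2271  0.0715] err [ 0.  -0.   0.3] 0.0 minz 0.071 mid [ 0.587 -0.227  0.072]
blue_knob [368.9, 240.5] 0.63
blue_inside [370.0, 198.5] 0.87
blue_inside [368.9, 239.2] 0.58
0.4 [369.3771 231.6222 370.7367 225.7832 364.578  198.2108]
0.45 [369.3356 234.0041 370.7405 228.8452 364.6755 198.4668]
0.5 [369.2793 236.3259 370.7252 231.8603 364.7729 198.7675]
0.55 [369.2087 238.5805 370.691  234.8185 364.8698 199.1123]
0.6 [369.1239 240.7614 370.6382 237.7099 364.966  199.5006]
0.6499999999999999 [369.0255 242.862  370.567  240.5252 365.0613 199.9314]
0.7 [368.9139 244.8766 370.478  243.2555 365.1553 200.4038]
```

About 0.6 rad so far. I continue to the stop.

Call:
{"api": "apply_moves", "payload": {"commands": "-0.1 0 -0.02 0 0.05 0 0;-0.1 0 -0.02 0 0.05 0 0;-0.1 0 -0.02 0 0.05 0 0;-0.1 0 -0.02 0 0 0 0;0 0 0 0 0 0 0"}}

```text
clock: 21.28
position: [0.5887, -0.2269, 0.0736]
tcp_rot: [0.847, 0.01, 0.532, -0.0]
ft_force: [14.4, -1.4, 9.8]
grip_width: 0.22
grasp_force: 40.0
```

```bash
python3 - <<'E'
from arc import *
arc(((.03,0),),3)
im=ctrl.get_image('top'); cv2.imwrite('pics/t8.png',im)
for d in ctrl.mark_of('blue_knob','top')[:2]: print(d['uv'],d['conf'])
for r in range(225,250): print(r,im[r,340:362,0],im[r,380:396,0])
E
```

```text
contact [ 0.552  -0.2274  0.0913] [-0.9438  0.3927  2.2147  1.8693  0.8794 -1.0127] [14.3507 -1.3818  9.7871] 0.21957894177413123
3 rows [-0.05 -0.   -0.01  0.    0.    0.  ] end [ 0.5864 -0.227   0.0706] err [-0.1 -0.  -0.2] 0.0 minz 0.071 mid [ 0.587 -0.227  0.072]
[368.1, 246.4] 0.71
225 [110  92  74  80 117 143 136 115 105 104 103 104 103 103 104 103 104 103
 103 104 104 104] [103 100  93  86  80  79  78  78  78  74  66  57  57  71 105 147]
226 [112  95  78  80 115 143 136 115 105 104 104 104 103 104 104 104 103 103
 104 104 104 104] [104 102  99  93  86  80  79  78  78  75  69  61  60  72 105 146]
227 [115 102  82  82 115 144 139 116 106 103 104 103 103 103 104 104 104 104
 104 103 104 104] [104 104 102  99  93  86  81  79  78  77  72  64  62  71 103 145]
228 [119 107  87  84 117 146 142 118 106 103 104 104 104 103 104 104 103 103
 103 104 103 103] [103 103 104 102 100  92  86  81  79  77  74  70  68  73 100 142]
229 [121 109  89  85 117 147 144 120 106 104 103 104 104 104 104 104 104 103
 104 104 103 104] [104 103 103 104 103  99  93  86  81  79  79  79  79  83 104 145]
230 [12
[... 2512 characters left out ...]
197 195 196 196 197 197 198 197 196 195 195 195 195 194]
246 [198 198 198 196 191 173 150 133 124 121 119 119 121 123 123 123 123 123
 121 118 110 103] [183 194 197 194 193 193 194 194 196 196 196 197 197 196 195 192]
247 [198 198 198 195 182 156 134 126 125 124 122 121 124 127 128 126 124 124
 121 113  97  79] [166 186 190 184 175 173 175 182 190 195 196 195 195 195 191 184]
248 [199 199 198 194 178 148 128 124 124 125 125 126 135 146 150 146 137 126
 119 108  85  62] [140 165 168 156 138 131 136 153 176 190 193 189 188 189 183 174]
249 [198 198 198 193 177 147 127 124 125 125 126 131 148 171 181 177 162 136
 118 103  76  55] [109 124 128 118 106 100 105 125 158 182 189 183 181 181 172 168]
```

The force has reversed and the rim is at row 240.5, which is where 0.65 rad predicts it, so the bin is at its stop. I release and retreat.

Call:
{"api": "apply_moves", "payload": {"commands": "0 0 0 0 0 0 0.5;0 0 0 0 0 0 0.5;0 0 0 0 0 0 0.5;0 0 0 0 0 0 0.5;0.1 0 -0.4 0 0 0 0.5;0.1 0 -0.5 0 0 0 0.5;0.2 0 -0.6 0 0 0 0.5;0.3 0 -0.6 0 0 0 0.5;0.4 0 -0.6 0 0 0 0.5;0 0 0 0 0 0 0.5"}}

```text
clock: 22.22
position: [0.5349, -0.2247, 0.1224]
tcp_rot: [0.851, 0.008, 0.526, -0.001]
ft_force: [-0.2, 0.1, 0.6]
grip_width: 0.498
grasp_force: 0.0
```

```bash
python3 - <<'E'
from h import *
np.set_printoptions(precision=4,suppress=True)
s=ctrl.get_state(); print(s['joints'])
# brass: refine from both networks and outline
im=ctrl.get_image('top')
for d in ctrl.cut_out('cylinder_brass','top')[:1]:
    ys,xs=np.nonzero(d['region']); q=np.array([at_z('top',(x,y),.012)[:2] for x,y in zip(xs,ys)]); m=q.mean(0)
    r=cv2.minAreaRect((q*1000).astype(np.float32)); print('mask centre',m,r,d['conf'])
    w,v=np.linalg.eigh(np.cov((q-m).T)); print(v[:,1],np.sqrt(w))
print([(d['uv'],at_z('top',d['uv'],0)) for d in ctrl.mark_of('cylinder_brass','top')])
print([(d['uv'],d['conf']) for d in ctrl.mark_of('blue_knob','top')[:2]])
# tool down, y along the short axis (38 deg or -142), y yaw = psi-90 -> psi
for psi in (np.radians(38+90),np.radians(38-90)):
    Rt=pose(psi,0.0)
    plan([.446,.003,.16],Rt,20)
E
```

```text
[-1.0725  0.1662  2.3169  1.6437  0.9147 -0.8275]
mask centre [0.446  0.0048] ((447.2038879394531, 5.221851348876953), (34.10658264160156, 69.08854675292969), 36.53517150878906) 0.89
[-0.6163  0.7875] [0.009  0.0194]
[([273.0, 296.0], array([0.4489, 0.0048, 0.    ]))]
[([369.1, 243.7], 0.79), ([176.3, 270.5], 0.39)]
20 rows [ 0.42 -0.42  0.09  0.5  -0.25 -0.81] end [0.4444 0.0049 0.1436] err [-1.6  1.9  2.3] 0.34 minz 0.128 mid [ 0.545 -0.075  0.163]
20 rows [-0.31 -0.36 -0.22 -0.21 -0.43  0.34] end [0.4455 0.0035 0.1417] err [-0.5  0.5  0.4] 0.7 minz 0.102 mid [ 0.458 -0.106  0.106]
```

The bin stays out (knob at row 244). Next the brass cylinder: I grip its far half, clear of the cam at mid-length.

```bash
python3 - <<'E'
from h import *
np.set_printoptions(precision=4,suppress=True)
Rt=pose(np.radians(-52),0); 
e=plan([.4583,-.0123,.07],Rt,20)
e=plan([.4583,-.0123,.02],Rt,5,e)
E
```

```text
20 rows [-0.38 -0.31 -0.04 -0.21 -0.43  0.34] end [ 0.4588 -0.0121  0.0504] err [ 0.5  0.2 -0.9] 0.7 minz 0.049 mid [ 0.48  -0.12   0.058]
5 rows [-0.    0.    0.39  0.01  0.01  0.02] end [ 0.4586 -0.0122  0.0017] err [0.3 0.1 0.4] 0.2 minz 0.002 mid [ 0.459 -0.012  0.021]
```

```bash
python3 - <<'E'
from h import *
np.set_printoptions(precision=4,suppress=True)
Rt=pose(np.radians(-52),0); 
e=plan([.4583,-.0123,.12],Rt,20)
E
```

```text
20 rows [-0.32 -0.33 -0.13 -0.21 -0.43  0.34] end [ 0.4595 -0.0114  0.1023] err [1.2 0.9 1. ] 0.7 minz 0.087 mid [ 0.473 -0.116  0.087]
```

Call:
{"api": "apply_moves", "payload": {"commands": "-0.32 -0.33 -0.13 -0.21 -0.43 0.34 0.6;-0.32 -0.33 -0.13 -0.21 -0.43 0.34 0.6;-0.32 -0.33 -0.13 -0.21 -0.43 0.34 0.6;-0.32 -0.33 -0.13 -0.21 -0.43 0.34 0.6;-0.32 -0.33 -0.13 -0.21 -0.43 0.34 0.6;-0.32 -0.33 -0.13 -0.21 -0.43 0.34 0.6;-0.32 -0.33 -0.13 -0.21 -0.43 0.34 0.6;-0.32 -0.33 -0.13 -0.21 -0.43 0.34 0.6;-0.32 -0.33 -0.13 -0.21 -0.43 0.34 0.6;-0.32 -0.33 -0.13 -0.21 -0.43 0.34 0.6"}}

```text
clock: 23.25
position: [0.484, -0.1402, 0.0864]
tcp_rot: [0.93, -0.187, 0.317, -0.007]
ft_force: [-0.5, 0.1, -1.1]
grip_width: 0.594
grasp_force: 0.0
```

Call:
{"api": "apply_moves", "payload": {"commands": "-0.32 -0.33 -0.13 -0.21 -0.43 0.34 0.6;-0.32 -0.33 -0.13 -0.21 -0.43 0.34 0.6;-0.32 -0.33 -0.13 -0.21 -0.43 0.34 0.6;-0.32 -0.33 -0.13 -0.21 -0.43 0.34 0.6;-0.32 -0.33 -0.13 -0.21 -0.43 0.34 0.6;-0.32 -0.33 -0.13 -0.21 -0.43 0.34 0.6;-0.32 -0.33 -0.13 -0.21 -0.43 0.34 0.6;-0.32 -0.33 -0.13 -0.21 -0.43 0.34 0.6;-0.32 -0.33 -0.13 -0.21 -0.43 0.34 0.6;-0.32 -0.33 -0.13 -0.21 -0.43 0.34 0.6"}}

```text
clock: 24.08
position: [0.4565, -0.0326, 0.0942]
tcp_rot: [0.922, -0.383, 0.057, -0.005]
ft_force: [-0.3, 0.6, 0.2]
grip_width: 0.601
grasp_force: 0.0
```

Call:
{"api": "apply_moves", "payload": {"commands": "0 0 0 0 0 0 0.6;0 0 0 0 0 0 0.6"}}

```text
clock: 24.25
position: [0.4576, -0.0337, 0.0945]
tcp_rot: [0.923, -0.381, 0.059, -0.005]
ft_force: [-0.3, -1.5, 0.5]
grip_width: 0.597
grasp_force: 0.0
```

```bash
python3 - <<'E'
from h import *
np.set_printoptions(precision=4,suppress=True)
s=ctrl.get_state(); print(s['joints'])
Rt=pose(np.radians(-52),0); 
e=plan([.4583,-.0123,.02],Rt,8)
im=ctrl.get_image('top'); cv2.imwrite('pics/t9.png',im); a=cv2.imread('pics/top0.png')
k=np.median(im[100:300,150:330].astype(float)/np.maximum(a[100:300,150:330],1))
d=np.abs(a.astype(float)*k-im).max(2)>25
for r in range(262,312): print(r,''.join('#' if v else '.' for v in d[r,240:330]))
M=R.from_quat(s['tcp_rot']).as_matrix()
for o in(0,-.022):
  for y in(-.026,.026): print(o,y,proj('top',s['position']+M@[0,y,o]))
E
```

```text
[-0.2579 -0.0079  2.0142 -0.0069  1.0165  2.1002]
8 rows [-0.1  -0.06  0.46 -0.06 -0.11  0.13] end [ 0.459  -0.0126  0.002 ] err [ 0.7 -0.3  0.7] 0.29 minz 0.002 mid [ 0.459 -0.021  0.037]
262 #########...#########.....................................................................
263 ########...#####..####....................................................................
264 ..#####....####....#####..................................................................
265 #.........####....#######.................................................................
266 ##....#..######..##########...............................................................
267 #####..######################.............................................................
268 ##############################............................................................
269 ###############################...........................................................
270 ################################..........................................................
271 ####################################................
[... 3270 characters left out ...]
06 ################...#############.###...##############...#..########.......................
307 ############....#######.#######....################..##...#########.......................
308 #########...############.#####################..........###########.......................
309 #####....##############..####################.##..#....#############......................
310 ###..###############...###############.....#....####..##############......................
311 ...#############....###############...##..###..#####.###############......................
0 -0.026 [[278.001  281.0493]]
0 0.026 [[294.1711 296.9399]]
-0.022 -0.026 [[276.8756 281.1364]]
-0.022 0.026 [[293.3664 297.347 ]]
```

```bash
python3 - <<'E'
from h import *
np.set_printoptions(precision=4,suppress=True)
Rt=pose(np.radians(-52),0); 
e=plan([.4583,-.0123,.085],Rt,5)
e=plan([.4583,-.0123,.026],Rt,5,e)
E
```

```text
5 rows [-0.13 -0.12  0.22 -0.1  -0.17  0.2 ] end [ 0.4587 -0.0124  0.0662] err [ 0.4 -0.1 -0.1] 0.15 minz 0.066 mid [ 0.458 -0.021  0.077]
5 rows [-0.    0.    0.47 -0.    0.    0.  ] end [ 0.4587 -0.0124  0.0075] err [ 0.4 -0.1  0.2] 0.15 minz 0.007 mid [ 0.459 -0.012  0.031]
```

Call:
{"api": "apply_moves", "payload": {"commands": "-0.13 -0.12 0.22 -0.1 -0.17 0.2 0.6;-0.13 -0.12 0.22 -0.1 -0.17 0.2 0.6;-0.13 -0.12 0.22 -0.1 -0.17 0.2 0.6;-0.13 -0.12 0.22 -0.1 -0.17 0.2 0.6;-0.13 -0.12 0.22 -0.1 -0.17 0.2 0.6;0 0 0 0 0 0 0.6;0 0 0 0 0 0 0.6"}}

```text
clock: 24.88
position: [0.4583, -0.0131, 0.0665]
tcp_rot: [0.899, -0.438, 0.0, -0.0]
ft_force: [0.1, -1.1, -0.7]
grip_width: 0.598
grasp_force: 0.0
```

Call:
{"api": "apply_moves", "payload": {"commands": "0 0 0.47 0 0 0 0.6;0 0 0.47 0 0 0 0.6;0 0 0.47 0 0 0 0.6;0 0 0.47 0 0 0 0.6;0 0 0.4 0 0 0 0.6;0 0 0 0 0 0 0.6;0 0 0 0 0 0 0.6"}}

```text
clock: 25.47
position: [0.4588, -0.013, 0.0102]
tcp_rot: [0.899, -0.438, 0.0, -0.0]
ft_force: [0.3, -0.6, 0.6]
grip_width: 0.602
grasp_force: 0.0
```

Call:
{"api": "apply_moves", "payload": {"commands": "0 0 0.15 0 0 0 0.6;0 0 0.15 0 0 0 0.6;0 0 0 0 0 0 0.6"}}

```text
clock: 25.72
position: [0.4597, -0.013, 0.003]
tcp_rot: [0.899, -0.438, 0.001, -0.0]
ft_force: [-0.7, -0.3, -0.1]
grip_width: 0.602
grasp_force: 0.0
```

Call:
{"api": "apply_moves", "payload": {"commands": "0 0 0.1 0 0 0 0.6;0 0 0.05 0 0 0 0.6;0 0 0 0 0 0 0.6"}}

```text
clock: 25.97
position: [0.4596, -0.0129, -0.0009]
tcp_rot: [0.899, -0.438, 0.001, -0.0]
ft_force: [0.6, -0.3, 0.1]
grip_width: 0.6
grasp_force: 0.0
```

Call:
{"api": "apply_moves", "payload": {"commands": "0 0 0.1 0 0 0 0.6;0 0 0.05 0 0 0 0.6;0 0 0 0 0 0 0.6"}}

```text
clock: 26.22
position: [0.4594, -0.0129, -0.0047]
tcp_rot: [0.899, -0.438, 0.001, -0.0]
ft_force: [0.3, -1.0, -0.3]
grip_width: 0.603
grasp_force: 0.0
```

At z = -5 mm there is still no contact, which confirms the tips sit short of the TCP. I keep going down in small steps.

Call:
{"api": "apply_moves", "payload": {"commands": "0 0 0.1 0 0 0 0.6;0 0 0.1 0 0 0 0.6;0 0 0 0 0 0 0.6"}}

```text
clock: 26.47
position: [0.4592, -0.0129, -0.01]
tcp_rot: [0.899, -0.438, 0.0, -0.0]
ft_force: [-0.6, 0.3, -0.5]
grip_width: 0.599
grasp_force: 0.0
```

Call:
{"api": "apply_moves", "payload": {"commands": "0 0 0.1 0 0 0 0.6;0 0 0.05 0 0 0 0.6;0 0 0 0 0 0 0.6"}}

```text
clock: 26.72
position: [0.4594, -0.0129, -0.0135]
tcp_rot: [0.899, -0.438, 0.001, -0.0]
ft_force: [0.2, -0.5, 0.8]
grip_width: 0.601
grasp_force: 0.0
```

Call:
{"api": "apply_moves", "payload": {"commands": "0 0 0.1 0 0 0 0.6;0 0 0 0 0 0 0.6;0 0 0 0 0 0 0.6"}}

```text
clock: 26.97
position: [0.4596, -0.0129, -0.0158]
tcp_rot: [0.899, -0.438, 0.001, -0.0]
ft_force: [-0.0, -0.0, -0.3]
grip_width: 0.6
grasp_force: 0.0
```

Call:
{"api": "apply_moves", "payload": {"commands": "0 0 0 0 0 0 0;0 0 0 0 0 0 0;0 0 0 0 0 0 0;0 0 0 0 0 0 0;0 0 0 0 0 0 0", "squeeze": 50}}

```text
clock: 27.38
position: [0.4598, -0.013, -0.0156]
tcp_rot: [0.899, -0.438, 0.001, -0.0]
ft_force: [-0.4, -0.7, 0.1]
grip_width: 0.003
grasp_force: 0.0
```

Call:
{"api": "apply_moves", "payload": {"commands": "0 0 0.08 0 0 0 0;0 0 0 0 0 0 0"}}

```text
clock: 27.55
position: [0.4605, -0.0129, -0.0171]
tcp_rot: [0.899, -0.438, 0.001, -0.001]
ft_force: [-1.6, 0.5, 4.9]
grip_width: -0.001
grasp_force: 2.5
```

Call:
{"api": "apply_moves", "payload": {"commands": "0 0 0.08 0 0 0 0;0 0 0 0 0 0 0"}}

```text
clock: 27.72
position: [0.4614, -0.0126, -0.0174]
tcp_rot: [0.899, -0.438, 0.002, -0.001]
ft_force: [-4.1, 3.9, 17.5]
grip_width: -0.0
grasp_force: 8.8
```

Call:
{"api": "apply_moves", "payload": {"commands": "0 0 0.08 0 0 0 0;0 0 0 0 0 0 0"}}

```text
clock: 27.88
position: [0.4622, -0.0122, -0.0177]
tcp_rot: [0.899, -0.438, 0.002, -0.002]
ft_force: [-8.4, 5.2, 31.4]
grip_width: 0.004
grasp_force: 15.7
```

Call:
{"api": "apply_moves", "payload": {"commands": "0 0 -0.6 0 0 0 0;0 0 -0.8 0 0 0 0;0 0 -0.8 0 0 0 0;0.8 0 0 0 0.8 0 0;0.8 0 0 0 0.8 0 0;0.8 0 0 0 0.8 0 0;0.8 0 0 0 0.8 0 0;0 0 0 0 0 0 0;0 0 0 0 0 0 0"}}

```text
clock: 28.63
position: [0.5072, -0.0742, 0.0442]
tcp_rot: [0.883, -0.43, 0.171, 0.083]
ft_force: [0.0, 0.3, 0.2]
grip_width: 0.001
grasp_force: 0.0
```

```bash
python3 - <<'E'
from h import *
np.set_printoptions(precision=4,suppress=True)
s=ctrl.get_state(); print(s['position'],s['joints'])
im=ctrl.get_image('top'); cv2.imwrite('pics/t10.png',im); a=cv2.imread('pics/top0.png')
for d in ctrl.cut_out('cylinder_brass','top')[:2]:
    ys,xs=np.nonzero(d['region']); print(d['conf'],d['uv'],cv2.minAreaRect(np.c_[xs,ys].astype(np.float32)))
print([(d['uv'],at_z('top',d['uv'],0)) for d in ctrl.mark_of('cylinder_brass','top')])
k=np.median(im[100:300,150:330].astype(float)/np.maximum(a[100:300,150:330],1))
d=np.abs(a.astype(float)*k-im).max(2)>25
for r in range(245,315): print(r,''.join('#' if v else '.' for v in d[r,250:345]))
M=R.from_quat(s['tcp_rot']).as_matrix(); print(M[:,2])
for o in(0,-.022,-.033,-.06): print(o,proj('top',s['position']+M@[0,0,o]),proj('scene',s['position']+M@[0,0,o]))
cv2.imwrite('pics/s10.png',ctrl.get_image('scene'))
E
```

```text
[ 0.5072 -0.0742  0.0442] [-0.1365  0.1419  2.0422 -0.4054  0.7175  2.6164]
0.37 [205.3, 239.9] ((204.75, 237.25003051757812), (14.142134666442871, 26.16295051574707), 45.0)
[]
245 ..........................................................................................#####
246 ...........................................................................................####
247 ............................................................................................###
248 .............................................................................................##
249 ..........###.................................................................................#
250 .........#####.................................................................................
251 .........#######...............................................................................
252 .........##########..#####.....................................................................
253 .........###################...................................................................
254 ..........#########
[... 5600 characters left out ...]
##########..................................................................
311 ###...#####################....................................................................
312 #..######################......................................................................
313 .####################...###....................................................................
314 #################..########....................................................................
[ 0.2306 -0.2934 -0.9278]
0 [[304.1775 270.1288]] [[308.8833 293.4781]]
-0.022 [[301.2322 271.1908]] [[306.8299 289.1829]]
-0.033 [[299.7192 271.7363]] [[305.7789 286.9838]]
-0.06 [[295.8853 273.1182]] [[303.1279 281.4348]]
```

The shut tips rested on the brass at a TCP z of -16.5 mm. The brass is 17 mm high, so the tips are about 33.5 mm short of the TCP; the 22 mm wide pads had hidden part of that in the pictures. So I need a TCP z of about -29 mm.

```bash
python3 - <<'E'
from h import *
np.set_printoptions(precision=4,suppress=True)
Rt=pose(np.radians(-52),0)
e=plan([.4583,-.0123,.035],Rt,6)
e=plan([.4583,-.0123,.0187-.028],Rt,5,e)
E
```

```text
6 rows [-0.57  0.01  0.07 -0.   -0.53 -0.  ] end [ 0.4577 -0.0125  0.0158] err [-0.6 -0.2 -0.5] 0.2 minz 0.016 mid [ 0.475 -0.034  0.022]
5 rows [ 0.   -0.    0.35 -0.   -0.   -0.  ] end [ 0.4578 -0.0126 -0.028 ] err [-0.5 -0.3  0. ] 0.2 minz -0.028 mid [ 0.458 -0.013 -0.01 ]
```

Call:
{"api": "apply_moves", "payload": {"commands": "-0.57 0.01 0.07 0 -0.53 0 0.6;-0.57 0.01 0.07 0 -0.53 0 0.6;-0.57 0.01 0.07 0 -0.53 0 0.6;-0.57 0.01 0.07 0 -0.53 0 0.6;-0.57 0.01 0.07 0 -0.53 0 0.6;-0.57 0.01 0.07 0 -0.53 0 0.6;0 0 0 0 0 0 0.6"}}

```text
clock: 29.42
position: [0.4576, -0.0127, 0.0154]
tcp_rot: [0.898, -0.439, 0.001, -0.001]
ft_force: [-0.4, 0.4, -0.2]
grip_width: 0.6
grasp_force: 0.0
```

Call:
{"api": "apply_moves", "payload": {"commands": "0 0 0.35 0 0 0 0.6;0 0 0.35 0 0 0 0.6;0 0 0.3 0 0 0 0.6;0 0 0.2 0 0 0 0.6;0 0 0.1 0 0 0 0.6;0 0 0 0 0 0 0.6"}}

```text
clock: 29.92
position: [0.4565, -0.0122, -0.0179]
tcp_rot: [0.899, -0.438, 0.001, 0.0]
ft_force: [0.7, -0.0, 0.5]
grip_width: 0.602
grasp_force: 0.0
```

Call:
{"api": "apply_moves", "payload": {"commands": "0 0 0.1 0 0 0 0.6;0 0 0.1 0 0 0 0.6;0 0 0.1 0 0 0 0.6;0 0 0 0 0 0 0.6"}}

```text
clock: 30.25
position: [0.4573, -0.0125, -0.0247]
tcp_rot: [0.899, -0.438, 0.002, 0.0]
ft_force: [0.3, -0.4, 0.1]
grip_width: 0.598
grasp_force: 0.0
```

Call:
{"api": "apply_moves", "payload": {"commands": "0 0 0.12 0 0 0 0.6;0 0 0 0 0 0 0;0 0 0 0 0 0 0;0 0 0 0 0 0 0;0 0 0 0 0 0 0;0 0 0 0 0 0 0", "squeeze": 50}}

```text
clock: 30.75
position: [0.4579, -0.0125, -0.0271]
tcp_rot: [0.899, -0.438, 0.002, -0.0]
ft_force: [-0.6, 0.9, 1.8]
grip_width: 0.337
grasp_force: 49.3
```

The grip is on the brass (29 mm wide). I lift it and plan the insertion.

Call:
{"api": "apply_moves", "payload": {"commands": "0 0 -0.3 0 0 0 0;0 0 -0.6 0 0 0 0;0 0 -0.8 0 0 0 0;0 0 -0.8 0 0 0 0;0 0 -0.8 0 0 0 0;0 0 -0.8 0 0 0 0;0 0 0 0 0 0 0;0 0 0 0 0 0 0", "squeeze": 60}}

```text
clock: 31.42
position: [0.4581, -0.0126, 0.0761]
tcp_rot: [0.899, -0.438, 0.004, -0.0]
ft_force: [0.3, 1.0, -2.4]
grip_width: 0.334
grasp_force: 59.2
```

```bash
cat > ins.py <<'E'
from arc import *
t=.65; Rt=pose(.019,.70,np.pi/2)
def go(zb,back,n,e=None,xb=.048,dy=0):
    C=H+R.from_rotvec(-t*ax).apply([xb,0,zb])+dy*ax
    tcp=C-Rt.apply([-.015,0,-.036])-back*Rt.as_matrix()[:,2]
    return plan(tcp+Rt.apply([0,0,ctrl.grasp_offset]),Rt,n,e)
E
python3 - <<'E'
from ins import *
s=ctrl.get_state(); print(s['joints'],s['ft_force'],s['grip_width'],s['ft_torque'])
im=ctrl.get_image('top'); cv2.imwrite('pics/t11.png',im); 
for d in ctrl.cut_out('cylinder_brass','top')[:2]:
    ys,xs=np.nonzero(d['region']); print(d['conf'],d['uv'],cv2.minAreaRect(np.c_[xs,ys].astype(np.float32)))
M=R.from_quat(s['tcp_rot']).as_matrix()
print(proj('top',s['position']+M@[-.02,0,-.036]),proj('top',s['position']+M@[0,0,-.036]))
e=go(.125,.10,20); e=go(.125,0,8,e)
E
```

```text
[-0.2158  0.0984  1.9416 -0.0015  1.0947  2.263 ] [ 0.3244  0.9739 -2.3561] 0.3340793148478737 [0.0639 0.01   0.0051]
0.63 [258.6, 303.0] ((259.9040832519531, 302.91094970703125), (15.641751289367676, 8.358819007873535), 24.443954467773438)
0.55 [204.6, 238.9] ((205.00001525878906, 236.50001525878906), (13.435027122497559, 26.16295051574707), 45.0)
[[269.2271 293.7909]] [[276.2141 288.2738]]
20 rows [ 0.54 -0.12 -0.2   0.28  0.09  0.26] end [ 0.5672 -0.2448  0.1952] err [-1.  -2.4 -0.3] 0.54 minz 0.079 mid [ 0.546 -0.128  0.139]
8 rows [-0.01 -0.01  0.5   0.01  0.   -0.01] end [ 0.6331 -0.2412  0.12  ] err [0.4 0.  0.9] 0.38 minz 0.12 mid [ 0.608 -0.243  0.148]
```

The brass is held, with its near end showing at (259,303) and about 2.4 N of weight. J6 would run close to its limit with this turn, so I use the opposite yaw.

```bash
sed -i 's/np.pi\/2/-np.pi\/2/; s/\[-.015,0/[-.02,0/' ins.py; python3 - <<'E'
from ins import *
s=ctrl.get_state()
e=plan([.48,-.08,.19],R.from_euler('z',1.3)*R.from_quat(s['tcp_rot']),14)
e=go(.125,.10,16,e); e=go(.125,0,8,e)
E
```

```text
14 rows [ 0.13  0.18 -0.28  0.   -0.   -0.77] end [ 0.4785 -0.0808  0.1721] err [-1.5 -0.8  0.8] 0.39 minz 0.081 mid [ 0.458 -0.055  0.13 ]
16 rows [-0.13  0.4   0.06 -0.32  0.22 -0.6 ] end [ 0.5674 -0.2093  0.197 ] err [-0.2 -1.9  1.5] 0.26 minz 0.168 mid [ 0.512 -0.168  0.172]
8 rows [ 0.01 -0.01  0.51  0.    0.    0.  ] end [ 0.6319 -0.2061  0.1179] err [-0.1  0.  -1.1] 0.26 minz 0.118 mid [ 0.608 -0.207  0.148]
```

Call:
{"api": "apply_moves", "payload": {"commands": "0.13 0.18 -0.28 0 0 -0.77 0;0.13 0.18 -0.28 0 0 -0.77 0;0.13 0.18 -0.28 0 0 -0.77 0;0.13 0.18 -0.28 0 0 -0.77 0;0.13 0.18 -0.28 0 0 -0.77 0;0.13 0.18 -0.28 0 0 -0.77 0;0.13 0.18 -0.28 0 0 -0.77 0"}}

```text
clock: 32.1
position: [0.4551, -0.0503, 0.1223]
tcp_rot: [0.992, -0.128, -0.0, 0.0]
ft_force: [1.0, -0.2, -1.0]
grip_width: 0.328
grasp_force: 59.2
```

Call:
{"api": "apply_moves", "payload": {"commands": "0.13 0.18 -0.28 0 0 -0.77 0;0.13 0.18 -0.28 0 0 -0.77 0;0.13 0.18 -0.28 0 0 -0.77 0;0.13 0.18 -0.28 0 0 -0.77 0;0.13 0.18 -0.28 0 0 -0.77 0;0.13 0.18 -0.28 0 0 -0.77 0;0.13 0.18 -0.28 0 0 -0.77 0;0 0 0 0 0 0 0"}}

```text
clock: 32.77
position: [0.4801, -0.0816, 0.1728]
tcp_rot: [0.981, 0.192, 0.001, 0.001]
ft_force: [0.3, -0.2, -1.0]
grip_width: 0.335
grasp_force: 59.2
```

Call:
{"api": "apply_moves", "payload": {"commands": "-0.13 0.4 0.06 -0.32 0.22 -0.6 0;-0.13 0.4 0.06 -0.32 0.22 -0.6 0;-0.13 0.4 0.06 -0.32 0.22 -0.6 0;-0.13 0.4 0.06 -0.32 0.22 -0.6 0;-0.13 0.4 0.06 -0.32 0.22 -0.6 0;-0.13 0.4 0.06 -0.32 0.22 -0.6 0;-0.13 0.4 0.06 -0.32 0.22 -0.6 0;-0.13 0.4 0.06 -0.32 0.22 -0.6 0"}}

```text
clock: 33.43
position: [0.5051, -0.159, 0.1692]
tcp_rot: [0.87, 0.458, 0.131, 0.128]
ft_force: [0.7, 0.4, -1.3]
grip_width: 0.333
grasp_force: 59.3
```

Call:
{"api": "apply_moves", "payload": {"commands": "-0.13 0.4 0.06 -0.32 0.22 -0.6 0;-0.13 0.4 0.06 -0.32 0.22 -0.6 0;-0.13 0.4 0.06 -0.32 0.22 -0.6 0;-0.13 0.4 0.06 -0.32 0.22 -0.6 0;-0.13 0.4 0.06 -0.32 0.22 -0.6 0;-0.13 0.4 0.06 -0.32 0.22 -0.6 0;-0.13 0.4 0.06 -0.32 0.22 -0.6 0;-0.13 0.4 0.06 -0.32 0.22 -0.6 0;0 0 0 0 0 0 0;0 0 0 0 0 0 0"}}

```text
clock: 34.27
position: [0.5669, -0.209, 0.1959]
tcp_rot: [0.659, 0.669, 0.246, 0.24]
ft_force: [-0.3, 0.6, -2.2]
grip_width: 0.333
grasp_force: 59.4
```

```bash
python3 - <<'E'
from ins import *
s=ctrl.get_state(); print(s['joints'],s['position'],s['grip_width'],s['grasp_force'])
im=ctrl.get_image('top'); cv2.imwrite('pics/t12.png',im)
for k in('cylinder_brass','blue_knob','blue_inside'):
  for d in ctrl.cut_out(k,'top')[:2]:
    ys,xs=np.nonzero(d['region']); print(k,round(d['conf'],2),d['uv'],cv2.minAreaRect(np.c_[xs,ys].astype(np.float32)),ys.min(),ys.max())
M=R.from_quat(s['tcp_rot']).as_matrix()
print(proj('top',[s['position']+M@[x,0,-.036] for x in(-.055,-.02,.015)]))
e=go(.125,0,8)
for r in range(228,250,2): print(r,im[r,336:350,0])
E
```

```text
[-0.7749 -0.078   2.0307  0.7066  0.7891 -1.1975] [ 0.5669 -0.209   0.1959] 0.33340295410337967 59.35892849680542
cylinder_brass 0.75 [244.4, 261.8] ((245.0, 261.0), (14.0, 14.0), 90.0) 254 268
cylinder_brass 0.64 [386.2, 241.9] ((378.0, 240.0), (14.0, 32.0), 90.0) 233 247
blue_knob 0.61 [366.1, 217.4] ((368.0959167480469, 220.73577880859375), (42.3635368347168, 55.72285842895508), 86.3086166381836) 200 243
blue_inside 0.72 [368.2, 220.8] ((368.1482238769531, 221.11199951171875), (42.28541946411133, 56.0317497253418), 87.27368927001953) 200 243
[[393.9588 240.0987]
 [377.1103 240.5258]
 [360.1956 240.9556]]
8 rows [ 0.01 -0.01  0.51  0.01 -0.    0.  ] end [ 0.6322 -0.2052  0.1185] err [ 0.2  0.9 -0.5] 0.27 minz 0.119 mid [ 0.608 -0.206  0.148]
228 [125 125 123 122 120 108  88  86 117 147 142 119 107 104]
230 [125 125 125 123 122 112  92  87 117 146 143 119 105 103]
232 [125 125 124 124 121 114  97  86  95 108 105  93  89  91]
234 [124 124 124 125 124 120 108  89  80  79  79  79  79  79]
236 [124 124 124 124 125 122 113  94  83  79  79  79  79  79]
238 [125 125 125 125 126 123 113  96  83  79  79  79  79  79]
240 [124 125 125 125 126 123 116 103  90  85  83  84  83  84]
242 [125 125 124 125 125 125 124 118 109 101 100  96  92  89]
244 [124 127 133 137 131 126 128 135 146 150 149 148 139 132]
246 [125 132 149 161 147 134 138 159 185 196 196 195 191 185]
248 [127 140 164 183 186 184 186 190 197 199 199 199 199 198]
```

The brass is seen at (378,240), where it was predicted, and the bin is still fully out. I insert it.

Call:
{"api": "apply_moves", "payload": {"commands": "0.01 -0.01 0.5 0 0 0 0;0.01 -0.01 0.5 0 0 0 0;0.01 -0.01 0.5 0 0 0 0;0.01 -0.01 0.5 0 0 0 0;0.01 -0.01 0.5 0 0 0 0;0.01 -0.01 0.5 0 0 0 0;0 0 0 0 0 0 0"}}

```text
clock: 35.05
position: [0.6156, -0.2053, 0.1382]
tcp_rot: [0.657, 0.671, 0.246, 0.241]
ft_force: [-0.9, -0.2, -2.2]
grip_width: 0.336
grasp_force: 59.5
```

Call:
{"api": "apply_moves", "payload": {"commands": "0.01 -0.01 0.5 0 0 0 0;0.01 -0.01 0.5 0 0 0 0;0 0 0 0 0 0 0"}}

```text
clock: 35.3
position: [0.6315, -0.2051, 0.1198]
tcp_rot: [0.657, 0.671, 0.246, 0.241]
ft_force: [-0.8, 0.1, -1.3]
grip_width: 0.334
grasp_force: 59.5
```

Call:
{"api": "apply_moves", "payload": {"commands": "0 0 0.3 0 0 0 0;0 0 0 0 0 0 0;0 0 0 0 0 0 0.5;0 0 0 0 0 0 0.5;0 0 0 0 0 0 0.5;0 0 0 0 0 0 0.5;0 0 0 0 0 0 0.5"}}

```text
clock: 35.88
position: [0.6368, -0.2066, 0.1161]
tcp_rot: [0.656, 0.67, 0.246, 0.243]
ft_force: [0.7, 0.4, 0.0]
grip_width: 0.5
grasp_force: 0.0
```

Call:
{"api": "apply_moves", "payload": {"commands": "0 0 -0.4 0 0 0 0.5;0 0 -0.6 0 0 0 0.5;0 0 -0.6 0 0 0 0.5;0 0 -0.6 0 0 0 0.5;0 0 -0.6 0 0 0 0.5;0 0 -0.6 0 0 0 0.5;0 0 -0.6 0 0 0 0.5;0 0 -0.6 0 0 0 0.5;0 0 0 0 0 0 0.5"}}

```text
clock: 36.63
position: [0.5619, -0.2089, 0.2063]
tcp_rot: [0.656, 0.67, 0.246, 0.246]
ft_force: [0.6, -0.1, 0.1]
grip_width: 0.497
grasp_force: 0.0
```

```bash
python3 - <<'E'
from ins import *
s=ctrl.get_state(); print(s['joints'],s['position'])
im=ctrl.get_image('top'); cv2.imwrite('pics/t13.png',im)
for k in('cylinder_brass','blue_knob'):
  for d in ctrl.cut_out(k,'top')[:3]:
    ys,xs=np.nonzero(d['region']); print(k,round(d['conf'],2),d['uv'],len(xs),xs.min(),xs.max(),ys.min(),ys.max())
f=lambda x,z: H+R.from_rotvec(-.65*ax).apply([x,0,z])
print(proj('top',[f(0,.14),f(.09,.1),f(.045,.006),f(.045,.02)]))
hsv=cv2.cvtColor(im,cv2.COLOR_BGR2HSV)[190:250,335:400]; m=(hsv[...,0]>18)&(hsv[...,0]<35)&(hsv[...,1]>60)
ys,xs=np.nonzero(m); print('yellow',len(xs)); print(sorted(set(zip((xs+335)//4*4,(ys+190)//4*4)))[:40])
E
```

```text
[-0.7844 -0.1075  2.0375  0.7032  0.8045 -1.1996] [ 0.5619 -0.2089  0.2063]
cylinder_brass 0.71 [364.6, 216.4] 217 352 380 212 219
cylinder_brass 0.69 [436.5, 162.2] 5997 396 479 117 215
blue_knob 0.67 [370.9, 219.6] 1902 340 398 199 242
blue_knob 0.48 [365.3, 216.8] 211 352 380 211 219
[[370.567  240.5252]
 [370.2495 196.7966]
 [365.0613 199.9314]
 [365.671  202.0603]]
yellow 192
[(np.int64(352), np.int64(212)), (np.int64(352), np.int64(216)), (np.int64(356), np.int64(212)), (np.int64(356), np.int64(216)), (np.int64(360), np.int64(212)), (np.int64(360), np.int64(216)), (np.int64(364), np.int64(212)), (np.int64(364), np.int64(216)), (np.int64(368), np.int64(212)), (np.int64(368), np.int64(216)), (np.int64(372), np.int64(212)), (np.int64(372), np.int64(216)), (np.int64(376), np.int64(212)), (np.int64(376), np.int64(216)), (np.int64(384), np.int64(248)), (np.int64(396), np.int64(200)), (np.int64(396), np.int64(204)), (np.int64(396), np.int64(208)), (np.int64(396), np.int64(212))]
```

The brass lies in the bin, seen at (365,216) and 28 px wide, within the walls. I take the knob again and shut the bin along the reverse of the opening path.

```bash
python3 - <<'E'
from h import *
np.set_printoptions(precision=4,suppress=True)
W=[((.505,-.225,.155),(.85,.008,.527,0),18),((.5349,-.2255,.1224),(.85,.008,.527,0),4),((.5887,-.2265,.0736),(.848,.008,.53,0),7)]
e=None
for p,q,n in W:
    Rt=R.from_quat(q); e=plan(np.array(p)+Rt.apply([0,0,ctrl.grasp_offset]),Rt,n,e)
E
```

```text
18 rows [-0.15 -0.11 -0.04 -0.15  0.14  0.72] end [ 0.5035 -0.2243  0.1557] err [-1.5  0.7  0.7] 0.62 minz 0.156 mid [ 0.529 -0.232  0.181]
4 rows [-0.16  0.01  0.43  0.01  0.01 -0.01] end [ 0.5349 -0.2252  0.1222] err [-0.   0.3 -0.2] 0.18 minz 0.122 mid [ 0.527 -0.225  0.131]
7 rows [-0.11  0.01  0.4   0.    0.01 -0.  ] end [ 0.5892 -0.2268  0.074 ] err [ 0.5 -0.3  0.4] 0.2 minz 0.074 mid [ 0.566 -0.226  0.095]
```

Call:
{"api": "apply_moves", "payload": {"commands": "-0.15 -0.11 -0.04 -0.15 0.14 0.72 0.5;-0.15 -0.11 -0.04 -0.15 0.14 0.72 0.5;-0.15 -0.11 -0.04 -0.15 0.14 0.72 0.5;-0.15 -0.11 -0.04 -0.15 0.14 0.72 0.5;-0.15 -0.11 -0.04 -0.15 0.14 0.72 0.5;-0.15 -0.11 -0.04 -0.15 0.14 0.72 0.5;-0.15 -0.11 -0.04 -0.15 0.14 0.72 0.5;-0.15 -0.11 -0.04 -0.15 0.14 0.72 0.5;-0.15 -0.11 -0.04 -0.15 0.14 0.72 0.5"}}

```text
clock: 37.53
position: [0.5329, -0.2312, 0.1831]
tcp_rot: [0.821, 0.364, 0.42, 0.131]
ft_force: [-0.5, 0.7, -0.2]
grip_width: 0.5
grasp_force: 0.0
```

Call:
{"api": "apply_moves", "payload": {"commands": "-0.15 -0.11 -0.04 -0.15 0.14 0.72 0.5;-0.15 -0.11 -0.04 -0.15 0.14 0.72 0.5;-0.15 -0.11 -0.04 -0.15 0.14 0.72 0.5;-0.15 -0.11 -0.04 -0.15 0.14 0.72 0.5;-0.15 -0.11 -0.04 -0.15 0.14 0.72 0.5;-0.15 -0.11 -0.04 -0.15 0.14 0.72 0.5;-0.15 -0.11 -0.04 -0.15 0.14 0.72 0.5;-0.15 -0.11 -0.04 -0.15 0.14 0.72 0.5;-0.15 -0.11 -0.04 -0.15 0.14 0.72 0.5;0 0 0 0 0 0 0.5"}}

```text
clock: 38.37
position: [0.5024, -0.2215, 0.1525]
tcp_rot: [0.852, 0.001, 0.524, -0.002]
ft_force: [-0.4, 1.3, -0.6]
grip_width: 0.499
grasp_force: 0.0
```

```bash
python3 - <<'E'
from h import *
np.set_printoptions(precision=4,suppress=True)
print(ctrl.get_state()['joints'])
W=[((.5349,-.2255,.1224),(.85,.008,.527,0),4),((.5887,-.2265,.0736),(.848,.008,.53,0),7)]
e=None
for p,q,n in W:
    Rt=R.from_quat(q); e=plan(np.array(p)+Rt.apply([0,0,ctrl.grasp_offset]),Rt,n,e)
im=ctrl.get_image('top')
print([(d['uv'],d['conf']) for d in ctrl.mark_of('blue_knob','top')[:2]],[(d['uv'],d['conf']) for d in ctrl.mark_of('cylinder_brass','top')[:2]])
E
```

```text
[-1.1622  0.0107  2.3717  1.5014  0.9658 -0.6899]
4 rows [-0.12  0.04  0.43  0.01  0.02 -0.03] end [ 0.5355 -0.2253  0.1225] err [0.6 0.2 0.1] 0.12 minz 0.123 mid [ 0.527 -0.224  0.13 ]
7 rows [-0.12  0.01  0.4  -0.    0.01  0.  ] end [ 0.5892 -0.2266  0.0729] err [ 0.5 -0.1 -0.7] 0.18 minz 0.073 mid [ 0.566 -0.226  0.094]
[([369.9, 242.5], 0.69)] [([179.0, 272.0], 0.52)]
```

Call:
{"api": "apply_moves", "payload": {"commands": "-0.12 0.04 0.43 0.01 0.02 -0.03 0.5;-0.12 0.04 0.43 0.01 0.02 -0.03 0.5;-0.12 0.04 0.43 0.01 0.02 -0.03 0.5;-0.12 0.04 0.43 0.01 0.02 -0.03 0.5;-0.12 0.01 0.4 0 0.01 0 0.5;-0.12 0.01 0.4 0 0.01 0 0.5;-0.12 0.01 0.4 0 0.01 0 0.5;-0.12 0.01 0.4 0 0.01 0 0.5;-0.12 0.01 0.4 0 0.01 0 0.5"}}

```text
clock: 39.27
position: [0.5765, -0.2303, 0.0907]
tcp_rot: [0.847, 0.012, 0.532, 0.003]
ft_force: [-0.5, -0.3, 0.1]
grip_width: 0.499
grasp_force: 0.0
```

Call:
{"api": "apply_moves", "payload": {"commands": "-0.12 0.01 0.4 0 0.01 0 0.5;-0.12 0.01 0.4 0 0.01 0 0.5;0 0 0 0 0 0 0.5;0 0 0 0 0 0 0;0 0 0 0 0 0 0;0 0 0 0 0 0 0;0 0 0 0 0 0 0;0 0 0 0 0 0 0", "squeeze": 40}}

```text
clock: 39.93
position: [0.5902, -0.227, 0.0764]
tcp_rot: [0.846, 0.013, 0.533, 0.001]
ft_force: [2.0, 5.3, -1.9]
grip_width: 0.22
grasp_force: 39.1
```

```bash
python3 - <<'E'
from h import *
np.set_printoptions(precision=4,suppress=True)
s=ctrl.get_state(); print(s['joints'],s['ft_force'])
W=[((.6067,-.2264,.0903),(.882,.007,.472,.001),8),((.6263,-.2258,.0998),(.907,.007,.42,.001),8),((.6483,-.2252,.1044),(.93,.007,.367,.001),8)]
e=None
for p,q,n in W:
    Rt=R.from_quat(q); e=plan(np.array(p)+Rt.apply([0,0,ctrl.grasp_offset]),Rt,n,e)
E
```

```text
[-0.9412  0.3867  2.2126  1.8649  0.877  -1.0074] [ 1.966   5.2579 -1.9325]
8 rows [ 0.1  -0.    0.04 -0.01 -0.15  0.01] end [ 0.607  -0.2265  0.0899] err [ 0.3 -0.1 -0.4] 0.33 minz 0.078 mid [ 0.6   -0.227  0.085]
8 rows [ 0.1  -0.    0.05  0.01 -0.12  0.  ] end [ 0.6269 -0.2262  0.1   ] err [ 0.6 -0.4  0.2] 0.29 minz 0.091 mid [ 0.619 -0.226  0.096]
8 rows [ 0.09 -0.    0.06 -0.   -0.12  0.  ] end [ 0.648  -0.2259  0.1048] err [-0.3 -0.7  0.4] 0.24 minz 0.101 mid [ 0.64  -0.226  0.103]
```

The knob is gripped again; I shut the bin.

Call:
{"api": "apply_moves", "payload": {"commands": "0.1 0 0.04 0 -0.15 0 0;0.1 0 0.04 0 -0.15 0 0;0.1 0 0.04 0 -0.15 0 0;0.1 0 0.04 0 -0.15 0 0;0.1 0 0.04 0 -0.15 0 0;0.1 0 0.04 0 -0.15 0 0;0.1 0 0.04 0 -0.15 0 0;0.1 0 0.04 0 -0.15 0 0"}}

```text
clock: 40.6
position: [0.6059, -0.2265, 0.0888]
tcp_rot: [0.883, 0.012, 0.469, 0.002]
ft_force: [-0.4, 5.1, -1.7]
grip_width: 0.223
grasp_force: 39.3
```

Call:
{"api": "apply_moves", "payload": {"commands": "0.1 0 0.05 0 -0.12 0 0;0.1 0 0.05 0 -0.12 0 0;0.1 0 0.05 0 -0.12 0 0;0.1 0 0.05 0 -0.12 0 0;0.1 0 0.05 0 -0.12 0 0;0.1 0 0.05 0 -0.12 0 0;0.1 0 0.05 0 -0.12 0 0;0.1 0 0.05 0 -0.12 0 0"}}

```text
clock: 41.27
position: [0.6264, -0.2259, 0.0998]
tcp_rot: [0.908, 0.012, 0.418, 0.002]
ft_force: [-3.1, 5.0, -0.3]
grip_width: 0.225
grasp_force: 40.8
```

Call:
{"api": "apply_moves", "payload": {"commands": "0.09 0 0.06 0 -0.12 0 0;0.09 0 0.06 0 -0.12 0 0;0.09 0 0.06 0 -0.12 0 0;0.09 0 0.06 0 -0.12 0 0;0.09 0 0.06 0 -0.12 0 0;0.09 0 0.06 0 -0.12 0 0;0.09 0 0.06 0 -0.12 0 0;0.09 0 0.06 0 -0.12 0 0;0 0 0 0 0 0 0"}}

```text
clock: 42.02
position: [0.6482, -0.2253, 0.1051]
tcp_rot: [0.931, 0.012, 0.365, 0.002]
ft_force: [-0.1, 5.6, 2.0]
grip_width: 0.224
grasp_force: 41.1
```

```bash
python3 - <<'E'
from arc import *
s=ctrl.get_state(); print(s['joints'],s['ft_force'])
im=ctrl.get_image('top')
print([(d['uv'],d['conf']) for d in ctrl.mark_of('blue_knob','top')[:2]])
a=cv2.imread('pics/top0.png')
for r in range(196,222,3): print(r,(a[r,340:358,0]*1.055).astype(int),im[r,340:358,0])
E
```

```text
[-0.6902  0.235   1.947   0.967   0.5596  0.1129] [-0.1278  5.5915  1.9592]
[([366.6, 210.6], 0.96)]
196 [40 41 45 50 55 62 64 63 63 64 63 64 63 63 63 63 62 59] [41 43 46 51 58 63 65 65 66 65 66 66 65 66 65 64 63 60]
199 [40 45 50 56 62 65 65 66 67 65 65 65 63 62 58 55 53 53] [42 46 52 58 64 67 67 67 68 68 68 68 67 63 59 57 56 56]
202 [ 43  53  80 108 124 128 132 136 133 120 106 100  98  97  97  96  99 106] [ 45  56  84 115 130 134 136 141 141 130 114 107 105 104 102 101 101 110]
205 [47 52 56 62 61 63 71 85 92 92 90 86 85 83 84 84 87 91] [48 53 57 61 61 63 75 88 96 96 95 92 91 90 88 87 88 88]
208 [45 52 60 64 65 64 64 64 64 64 64 64 63 65 66 65 65 68] [47 52 59 64 66 65 66 65 65 65 65 65 65 66 65 64 67 66]
211 [48 55 62 65 63 65 63 60 59 60 61 61 61 64 68 71 71 73] [49 55 63 66 66 65 65 63 63 67 63 61 60 61 59 62 69 76]
214 [54 62 66 65 63 64 64 64 63 63 60 59 54 53 51 50 51 52] [56 62 64 65 64 62 59 57 55 54 53 51 51 52 52 52 52 52]
217 [64 68 70 69 68 66 63 58 53 51 50 51 50 51 55 60 62 63] [55 57 55 53 52 52 52 52 53 53 53 52 52 52 52 52 52 52]
220 [80 81 80 81 81 80 77 74 74 74 74 73 73 73 77 78 80 80] [52 51 53 53 53 53 55 61 71 72 67 57 48 42 38 35 36 38]
```

Nearly shut. I press a little further until the force rises.

Call:
{"api": "apply_moves", "payload": {"commands": "0.06 0 0.05 0 0 0 0;0.06 0 0.05 0 0 0 0;0 0 0 0 0 0 0"}}

```text
clock: 42.37
position: [0.6494, -0.2252, 0.1051]
tcp_rot: [0.931, 0.012, 0.365, 0.002]
ft_force: [-26.6, 6.5, 19.4]
grip_width: 0.222
grasp_force: 45.0
```

The push met a hard stop at about 27 N, so the bin is fully shut. I ease off, let go and back out.

Call:
{"api": "apply_moves", "payload": {"commands": "-0.04 0 -0.03 0 0 0 0;0 0 0 0 0 0 0.5;0 0 0 0 0 0 0.5;0 0 0 0 0 0 0.5;0 0 -0.3 0 0 0 0.5;0 0 -0.5 0 0 0 0.5;0 0 -0.7 0 0 0 0.5;0 0 -0.8 0 0 0 0.5;0 0 -0.8 0 0 0 0.5;0 0 -0.8 0 0 0 0.5"}}

```text
clock: 43.2
position: [0.5838, -0.2285, 0.177]
tcp_rot: [0.931, 0.01, 0.366, 0.005]
ft_force: [-0.7, 0.1, 0.5]
grip_width: 0.5
grasp_force: 0.0
```

```bash
python3 - <<'E'
from arc import *
s=ctrl.get_state(); print(s['clock'],s['position'],s['ft_force'])
im=ctrl.get_image('top'); cv2.imwrite('pics/end.png',im)
a=cv2.imread('pics/top0.png')
for k in('blue_knob','spray_can','cylinder_nickel','oil_bottle','car_fob','loupe','cylinder_brass'):
    print(k,[(d['uv'],round(d['conf'],2),at_z('top',d['uv'],0)[:2]) for d in ctrl.mark_of(k,'top')[:3]])
# shift of the lower blue panel against the start picture
A=cv2.cvtColor(a,6)[199:217,342:392].astype(np.float32); B=cv2.cvtColor(im,6)[199:217,342:392].astype(np.float32)
print(cv2.phaseCorrelate(A,B,cv2.createHanningWindow((50,18),cv2.CV_32F)))
E
```

```text
43.2 [ 0.5838 -0.2285  0.177 ] [-0.6652  0.1448  0.5164]
blue_knob [([366.9, 210.5], 0.6, array([ 0.6646, -0.2343]))]
spray_can [([467.0, 223.3], 0.82, array([ 0.6289, -0.4925]))]
cylinder_nickel [([227.0, 289.4], 0.74, array([0.4661, 0.12  ]))]
oil_bottle [([183.2, 229.2], 0.58, array([0.6211, 0.2368]))]
car_fob [([209.0, 238.7], 0.52, array([0.5955, 0.1689]))]
loupe [([242.8, 259.3], 0.57, array([0.5417, 0.0813]))]
cylinder_brass []
((0.036039693945713935, -0.07711731757247975), 0.9305956914689806)
```

```bash
python3 - <<'E'
from h import *
im=ctrl.get_image('top').astype(float); t=cv2.imread('pics/t13.png').astype(float); t4=cv2.imread('pics/t4.png').astype(float)
for n,o in(('t13',t),('t4',t4)):
    k=np.median(im[250:284,145:190]/o[250:284,145:190]); d=np.abs(im-o*k).max(2)[252:274,145:182]; print(n,k,d.mean(),(d>40).sum())
print([(d['uv'],d['conf']) for d in ctrl.cut_out('spray_can','top')])
print(ctrl.close_job())
E
```

```text
t13 1.0 0.9643734643734644 0
t4 1.0324324324324323 1.0253071253071226 0
[([167.0, 269.5], 0.93), ([474.9, 220.8], 0.71)]
the job is handed in; nothing more can be done
None
```

The brass cylinder is in the lower blue bin and the bin is fully shut; the can stands upright to the left, well over 20 cm from both stacks, the other listed things look unmoved, and the job was handed in at about 43 s.

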